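# Put the sharpening stones back in their bases

## Robot

A 6-joint arm with a two-finger parallel gripper is mounted at the origin on a cart in front of the work surface, level with it; the furniture and walls round the work are solid. World frame = base frame: x ahead of the robot, y to its left, z up, the work surface at z = 0. Lengths are in m, angles in rad, forces in N, time in s.
With the tool pointing down it reaches from about 0.225 to 0.875 m from the base axis. Payload 3.4 kg.
Tool frame: the origin (TCP) lies at the very end of the fingers, on their centre line; the grasp point (between the pads) lies behind it (manip.grasp_offset is the z of the grasp point in the tool frame, in m); z points along the fingers, y is the line along which they close (so a half turn about z gives the same grasp; the last joint's range is limited). The gripper opens to 85 mm and grips with 20 to 120 N. Pads are 22 mm wide; open, the fingers measure 114 mm over their backs; the gripper's body (76 mm by 85 mm) begins 54 mm behind the grasp point. The pads swing forward as they close: fully open they stand 13 mm farther back than shut.
Start: joints at [1.218, 0.276, 1.505, -0, 1.361, -0.121], TCP at [0.132, 0.56, 0.231] pointing down, gripper open.
Joint ranges: [-2.89, 2.89], [-0.75, 2.08], [0.22, 2.7], [-1.18, 4.32], [0.11, 2.71], [-2.7, 2.7]. Speed limits (rad/s): [2.57, 2.57, 3.14, 3.14, 3.14, 3.14].

## Interface

Orientations are given as a unit quaternion [w, x, y, z].
In Python, from rig import manip gives the robot as it stands.
- The arm moves only by the shell command python3 -m pendant 'ROWS' [FORCE]. ROWS is JSON, a list of rows, each an object of numbers: "dx", "dy", "dz": the shift along the tool's x, y, z in m; "rx", "ry", "rz": the turn, a rotation vector about the tool's x, y, z in degrees; "hand": the finger opening in m, from 0 to 0.0854. In form: [{"dx": .., "dy": .., "dz": .., "rx": .., "ry": .., "rz": .., "hand": ..}, ...]. A call has 1 to 12 rows; each row shifts and turns the commanded pose from where the row before left it, along the tool's axes as they then stand; what a row does not reach is not made up. A row lasts 1/12 s, in which the tool goes at most 41.7 mm and 7.16 degrees, less where a joint would pass 70% of its speed; a pose out of reach is approached as far as the arm can. A call is refused whole if a number of a shift passes 0.0417 or a number of a turn 7.16, either way. A call with a gripper value outside its range is refused whole. The fingers move at their own pace and stop on an object; FORCE is the grip in N (left out, the last holds). Time passes only in rows, so rows that do not move let the fingers close. It gives the time, the measured TCP pose, the force, the opening and the grip force at its end, in the units of the state.
- manip.get_state(): the state, without advancing time (a new reading comes with each control period).
- manip.get_image(name): name is "scene" or "top" or "wrist"; returns a dict with "frame" (480x640x3 uint8, red, green, blue), "fx", "fy", "cx", "cy" (pixels), "distortion" ([k1, k2, p1, p2, k3] as OpenCV has them; the pictures are not rectified), "position" and "attitude" of the camera in the world; the wrist camera has in their place "mount" (4x4, takes a point from camera to tool coordinates, whose origin is the TCP and whose axes are the flange's). Camera axes: x right, y up, looking along -z (the intrinsics and any distortion apply to the point x, -y, -z); pixel columns grow to the right and rows downward; lengths in m; the calibration is good to about 2 mm. A picture is of the moment at which its call begins: read the wrist's pose just before it. There is no depth.
- manip.sign_off(): hands the job in; it is judged then, once.
The state is a dict: "clock": time; "qpos": joint angles; "qd": joint speeds; "effort": joint torques, N m; "position": TCP position; "ee_rot": TCP orientation; "contact_force": force on the tool from outside, world axes, zero at the start; "moment": the same for the moment, N m; "width": finger opening in m; "gripper_force": force on a finger pad.
Only numpy, scipy, OpenCV 4.12 (cv2) and the standard library are available. Lean on these libraries where they do the work, as an engineer would, in place of code of your own. Each camera call takes 0.05 s, during which the arm holds its last target. There are 200 camera calls.

## Task

Put the four loose grey sharpening stones (long, short, square and round) back into the wooden bases, each in the base whose recess has the stone's own shape and length, lying flat on the recess floor inside the rim. Set them down gently, do not drop them, and leave the wood offcuts where they are.

Things in the scene. Friction and masses are not known exactly. Their poses are not given: they have to be found in the camera images.
- stone_long: loose sharpening stone, a flat grey bar: 110 mm long (its y axis), 32 mm wide (its x axis), 30 mm thick, about 0.22 kg; lies flat on the bench; origin at the centre of its underside, z up
- stone_short: loose sharpening stone, a shorter flat grey bar: 70 mm long (its y axis), 32 mm wide (its x axis), 30 mm thick, about 0.15 kg; lies flat on the bench; origin at the centre of its underside, z up
- stone_square: loose sharpening stone, a square grey block: 50 x 50 mm (sides along its x and y axes), 30 mm thick, about 0.16 kg; lies flat on the bench; origin at the centre of its underside, z up
- stone_round: loose sharpening stone, a grey disc: 54 mm in diameter, 30 mm thick, about 0.15 kg; lies flat on the bench; origin at the centre of its underside, z up
- base_long: fixed base of the long stone, pale wood: recess 124 mm (its y axis) x 46 mm (its x axis) inside; the base measures 140 x 62 mm outside; 7 mm play round the stone; recess floor 8 mm, rim top 14 mm above the bench, rim 8 mm wide (fingers 8 mm or more above the stone's underside clear the rim); origin at the centre of its underside, on the bench, z up
- base_short: fixed base of the short stone, pale wood: recess 84 mm (its y axis) x 46 mm (its x axis) inside; the base measures 100 x 62 mm outside; 7 mm play round the stone; recess floor 8 mm, rim top 14 mm above the bench, rim 8 mm wide (fingers 8 mm or more above the stone's underside clear the rim); origin at the centre of its underside, on the bench, z up
- base_square: fixed base of the square stone, pale wood: recess 64 x 64 mm (sides along its x and y axes) inside; the base measures 80 x 80 mm outside; 7 mm play round the stone; recess floor 8 mm, rim top 14 mm above the bench, rim 8 mm wide (fingers 8 mm or more above the stone's underside clear the rim); origin at the centre of its underside, on the bench, z up
- base_round: fixed base of the round stone, pale wood: recess 68 mm in diameter inside; the base is round, 84 mm in diameter outside; 7 mm play round the stone; recess floor 8 mm, rim top 14 mm above the bench, rim 8 mm wide (fingers 8 mm or more above the stone's underside clear the rim); origin at the centre of its underside, on the bench, z up
- offcut_bar: loose light brown wood offcut, a bar about 131 x 52 mm, 31 mm thick, not a stone: stays where it is; origin at the centre of its underside
- offcut_block: loose light brown wood offcut, a block about 51 x 41 mm, 35 mm thick, not a stone: stays where it is; origin at the centre of its underside
There are look-alikes about, which are no part of the job. Leave any black look-alike of the stone_square alone.

How it is judged:
At the end, for the whole second after the job is handed in: Each of the four stones lies flat (within 0.05 rad) on the floor of its own base's recess (underside at most 2.5 mm above the floor), its centre within 12 mm of the base's centre, released and at rest; both wood offcuts are within 20 mm of where they were (horizontal distance between stone_long and base_long below 0.012 m and z of stone_long in the frame of base_long below 0.0105 m and angle between each of stone_long, stone_short, stone_square, stone_round's own z axis and vertical below 0.05 rad and linear speed of each of stone_long, stone_short, stone_square, stone_round below 0.02 m/s and contact force between each of stone_long, stone_short, stone_square, stone_round and the fingers below 0.1 N and horizontal distance between stone_short and base_short below 0.012 m and z of stone_short in the frame of base_short below 0.0105 m and horizontal distance between stone_square and base_square below 0.012 m and z of stone_square in the frame of base_square below 0.0105 m and horizontal distance between stone_round and base_round below 0.012 m and z of stone_round in the frame of base_round below 0.0105 m and distance of each of offcut_bar, offcut_block from where it was at the start of the episode below 0.02 m); the robot touches nothing.
It fails at once if a stone dropped into its base (faster than 0.6 m/s close above it) ((horizontal distance between stone_long and base_long below 0.05 m and z of stone_long in the frame of base_long below 0.05 m and linear speed of stone_long above 0.6 m/s) or (horizontal distance between stone_short and base_short below 0.05 m and z of stone_short in the frame of base_short below 0.05 m and linear speed of stone_short above 0.6 m/s) or (horizontal distance between stone_square and base_square below 0.05 m and z of stone_square in the frame of base_square below 0.05 m and linear speed of stone_square above 0.6 m/s) or (horizontal distance between stone_round and base_round below 0.05 m and z of stone_round in the frame of base_round below 0.05 m and linear speed of stone_round above 0.6 m/s)).
It fails at once if a wood offcut moved by more than 20 mm (distance of any of offcut_bar, offcut_block from where it was at the start of the episode above 0.02 m).
It also fails if it takes over 106 s, if anything falls off the work surface, if the arm or the gripper's body presses on something with over 40 N, if the wrist force passes 120 N, or if a joint passes its speed limit or range.

## Working session

There is one attempt and no reset: what is moved stays moved. The work goes in short steps, Python scripts to look and compute and a shell command to move; the robot and the scene stay as the last step left them, time stands still between calls to the robot, and variables do not carry over. Pictures are saved under pics/ and viewed, at most 15 in all, crops included, and the job is handed in when it is done.

```bash
mkdir -p pics; ls
python3 - <<'E'
from rig import manip
import cv2,pickle
s=manip.get_state();print(s, manip.grasp_offset)
for n in("top","scene"):
    d=manip.get_image(n);pickle.dump(d,open(f"pics/{n}0.pkl","wb"))
    cv2.imwrite(f"pics/{n}0.png",d["frame"][:,:,::-1]);print({k:v for k,v in d.items() if k!="frame"})
E
```

```text
pics
{'clock': 0.0, 'qpos': array([ 1.21800775e+00,  2.76614423e-01,  1.50616664e+00,  4.16182963e-05,
        1.36070629e+00, -1.20991709e-01]), 'qd': array([-0.00046129,  0.00052615,  0.00173904,  0.00064206, -0.00206745,
       -0.00111641]), 'effort': array([ 1.17268151e-03, -4.16775942e+01, -2.45797867e+01, -2.74783397e-04,
        1.11589683e-02, -8.48884909e-07]), 'position': array([0.13188942, 0.55911036, 0.23041529]), 'ee_rot': array([-2.42104175e-04,  1.15643419e-01,  9.93290341e-01, -9.16118268e-04]), 'contact_force': array([ 0.70533305, -0.2285964 ,  0.00854421]), 'moment': array([ 0.00811003, -0.03466252,  0.00940366]), 'gripper_force': 0.0, 'width': 0.08516411067868677} -0.0187
{'fx': 443.8514995688205, 'fy': 443.8514995688205, 'cx': 315.1615638633621, 'cy': 238.09765674438793, 'distortion': array([-0.07365833,  0.        ,  0.        ,  0.        ,  0.        ]), 'position': array([0.39925282, 0.05160969, 1.13662349]), 'attitude': array([-0.70051082, -0.05374221,  0.05207791,  0.70970716])}
{'fx': 482.76499301609925, 'fy': 482.76499301609925, 'cx': 319.78721743287497, 'cy': 242.10225409282162, 'distortion': array([0.04617261, 0.        , 0.        , 0.        , 0.        ]), 'position': array([-0.02636891, -0.38472384,  0.8664208 ]), 'attitude': array([ 0.82652575,  0.31751371, -0.16203884, -0.43564165])}
```

View pics/top0.png

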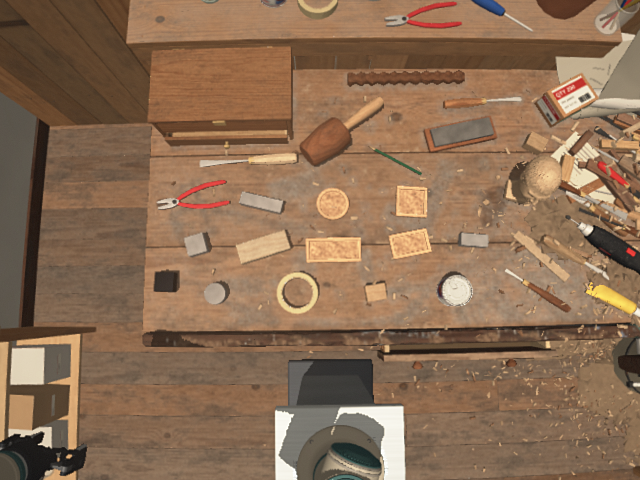

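View pics/scene0.png

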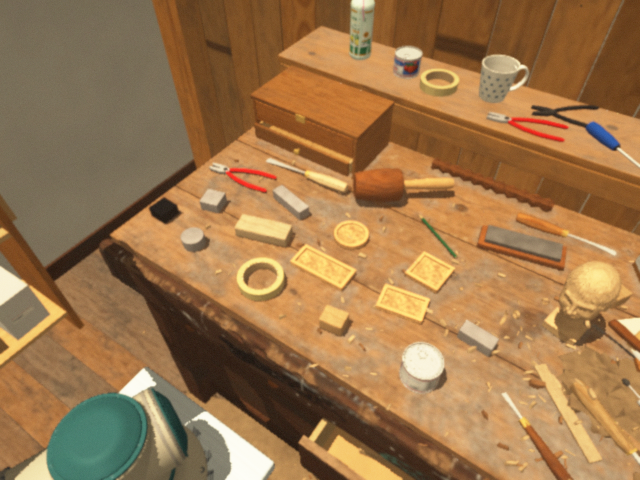

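Candidates in top view: grey stones at long (261,202), short (474,240), square (197,243) and round (216,293). Things they could be mistaken for are the black block (166,281), offcut bar (263,246), offcut block (375,292), and the slate in a brown holder (460,133), which belongs to none of the bases. The bases are round (332,204), square (411,201), long (333,249) and short (410,243). Next I fit the poses and check them in one close crop.

```bash
cat > h.py <<'E'
import numpy as np,cv2,pickle
from scipy.spatial.transform import Rotation as R
from scipy.optimize import minimize
def rot(q): return R.from_quat(np.roll(q,-1)).as_matrix()
def project(d,P,pos=None,Rm=None):
    Rm=rot(d["attitude"]) if Rm is None else Rm; pos=d["position"] if pos is None else pos
    F=np.diag([1,-1,-1.]); M=F@Rm.T
    K=np.array([[d["fx"],0,d["cx"]],[0,d["fy"],d["cy"]],[0,0,1]])
    return cv2.projectPoints(np.asarray(P,float),cv2.Rodrigues(M)[0],-M@pos,K,d["distortion"])[0][:,0]
def ground(d,uv,z):  # pixel -> world point at height z
    K=np.array([[d["fx"],0,d["cx"]],[0,d["fy"],d["cy"]],[0,0,1]])
    n=cv2.undistortPoints(np.array([[uv]],float),K,d["distortion"])[0,0]
    v=rot(d["attitude"])@np.array([n[0],-n[1],-1]); p=d["position"]; return p+v*(z-p[2])/v[2]
DIM=dict(stone_long=(.032,.110,.03),stone_short=(.032,.07,.03),stone_square=(.05,.05,.03),stone_round=(.054,0,.03),
 base_long=(.062,.14,.014),base_short=(.062,.1,.014),base_square=(.08,.08,.014),base_round=(.084,0,.014))
def outline(n,x,y,a,z0=0):
    w,l,h=DIM[n]
    if l==0:
        t=np.arange(0,2*np.pi,.2); b=np.c_[np.cos(t),np.sin(t)]*w/2
    else: b=np.array([[-w,-l],[w,-l],[w,l],[-w,l]])/2
    c,s=np.cos(a),np.sin(a); b=b@np.array([[c,s],[-s,c]])+[x,y]
    return np.r_[np.c_[b,0*b[:,0]+z0],np.c_[b,0*b[:,0]+z0+h]]
S=8
def sil(d,n,p,box):
    uv=project(d,outline(n,*p)); hull=cv2.convexHull(((uv-box[:2]+.5)*S).astype(np.float32))
    m=np.zeros((box[3]*S,box[2]*S),np.uint8); cv2.fillConvexPoly(m,hull.round().astype(int),1)
    return cv2.resize(m.astype(np.float32),(box[2],box[3]),interpolation=cv2.INTER_AREA)
E
cat > fit.py <<'E'
from h import *
T=pickle.load(open("pics/top0.pkl","rb"));Sc=pickle.load(open("pics/scene0.pkl","rb"))
seed=dict(stone_long=(261,202),stone_short=(474,240),stone_square=(197,243),stone_round=(216,293),base_long=(333,249),base_short=(410,243),base_square=(411,201),base_round=(332,204))
def mask(d,n,c):
    f=d["frame"].astype(np.float32); lab=cv2.cvtColor((f/255),cv2.COLOR_RGB2LAB)
    r=36; u,v=int(c[0]),int(c[1]); box=np.array([u-r-10,v-r,2*r+20,2*r]); L=lab[v-r:v+r,u-r-10:u+r+10]
    ch=np.hypot(L[...,1],L[...,2])
    m=(ch<9)&(L[...,0]>30) if n[0]=="s" else (L[...,0]>57)&(ch>15)
    m=cv2.morphologyEx(m.astype(np.uint8),cv2.MORPH_CLOSE,np.ones((5,5)))
    k,lb,st,ce=cv2.connectedComponentsWithStats(m)
    j=lb[r-3:r+4,r+7:r+14]; j=np.bincount(j[j>0]).argmax() if (j>0).any() else 1
    m=(lb==j).astype(np.uint8); cs,_=cv2.findContours(m,0,2); cv2.drawContours(m,cs,-1,1,-1)
    return m,box
vis=T["frame"].copy(); vs=Sc["frame"].copy(); out={}
for n,c in seed.items():
    z=DIM[n][2]; g=ground(T,c,z); m1,b1=mask(T,n,c); m2,b2=mask(Sc,n,project(Sc,[g])[0])
    def fitc(items):
        best=None
        for a in (np.arange(0,np.pi,np.pi/8) if DIM[n][1] else [0]):
            f=lambda p: sum(np.abs(sil(d,n,p,b)-m).sum()/m.sum() for d,m,b in items)
            r=minimize(f,[g[0],g[1],a],method="Nelder-Mead",options=dict(initial_simplex=[[g[0],g[1],a],[g[0]+.01,g[1],a],[g[0],g[1]+.01,a],[g[0],g[1],a+.15]],maxfev=150))
            if best is None or r.fun<best.fun: best=r
        return best
    A=fitc([(T,m1,b1)]);B=fitc([(Sc,m2,b2)]);C=fitc([(T,m1,b1),(Sc,m2,b2)])
    out[n]=C.x
    print(n,*(f"[{r.x[0]:.4f} {r.x[1]:.4f} {np.degrees(r.x[2]):.1f} e{r.fun:.2f}]" for r in (A,B,C)))
    for d,V in((T,vis),(Sc,vs)):
        h=cv2.convexHull((project(d,outline(n,*C.x))*16).astype(np.int32)); cv2.polylines(V,[h],True,(0,255,0),1,cv2.LINE_AA,4)
pickle.dump(out,open("poses.pkl","wb"))
a=cv2.resize(vis[180:320,140:500],(800,311),interpolation=cv2.INTER_CUBIC)
b=cv2.resize(vs[175:365,145:505],None,fx=1.5,fy=1.5); b=cv2.copyMakeBorder(b,0,0,0,800-b.shape[1],0)
cv2.imwrite("pics/fit0.png",np.r_[a,b][:600,:,::-1])
E
python3 fit.py
```

```text
stone_long [0.6515 0.0105 142.8 e1.00] [0.6615 0.1905 0.0 einf] [0.6615 0.1905 0.0 einf]
stone_short [0.5671 -0.3372 24.1 e10.47] [0.5560 -0.3504 0.0 einf] [0.5560 -0.3504 0.0 einf]
stone_square [0.5689 0.3368 -28.4 e14.85] [0.5577 0.3526 0.0 einf] [0.5577 0.3526 0.0 einf]
stone_round [0.4296 0.2687 22.6 e16.89] [0.4314 0.3017 0.0 einf] [0.4314 0.3017 0.0 einf]
base_long [0.5083 -0.0181 165.6 e0.73] [0.5096 -0.0426 33.7 e0.73] [0.5065 0.0066 5.6 e1.48]
base_short [0.5399 -0.1833 89.6 e0.81] [0.5256 -0.2264 34.9 e0.78] [0.5239 -0.1868 173.8 e1.60]
base_square [0.6180 -0.1967 89.6 e0.79] [0.6278 -0.2131 48.8 e0.80] [0.6256 -0.2055 64.7 e1.60]
base_round [0.6628 0.0103 -1.8 e0.80] [0.6094 -0.0194 46.2 e0.85] [0.6630 0.0109 3.7 e1.66]fit.py:20: RuntimeWarning: divide by zero encountered in divide
  f=lambda p: sum(np.abs(sil(d,n,p,b)-m).sum()/m.sum() for d,m,b in items)
  np.max(np.abs(fsim[0] - fsim[1:])) <= fatol):
```

View pics/fit0.png

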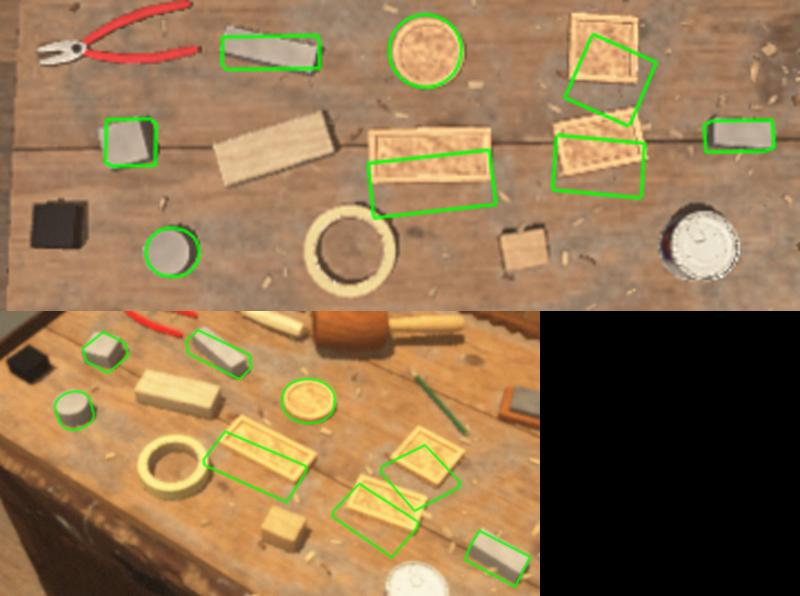

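The projection is right but the masks fail (the boxes drift off the bases), so I'll check the colours.

Run:
```python
from h import *
for nm,pts in (("top",dict(long=(261,202),short=(474,240),sq=(197,243),rd=(216,293),bl=(333,249),blrim=(333,261),brrim=(332,219),table1=(290,220),t2=(240,270),t3=(380,220),t4=(440,265),off=(263,246))),("scene",dict(sq=(213,198),rd=(193,237),lg=(292,201),bl=(323,266),t=(300,225),t2=(400,240)))):
    d=pickle.load(open(f"pics/{nm}0.pkl","rb")); L=cv2.cvtColor(d["frame"].astype(np.float32)/255,cv2.COLOR_RGB2LAB)
    for k,(u,v) in pts.items(): q=L[v-3:v+4,u-3:u+4].reshape(-1,3); print(nm,k,q.mean(0).round(),q.std(0).round())
```

```text
top long [72.  4. 13.] [1. 0. 0.]
top short [71.  3. 12.] [1. 0. 0.]
top sq [70.  3. 12.] [1. 0. 0.]
top rd [68.  3. 12.] [1. 0. 0.]
top bl [77. 14. 35.] [3. 2. 1.]
top blrim [71. 10. 31.] [13.  4.  6.]
top brrim [64. 11. 28.] [13.  1.  7.]
top table1 [58.  9. 20.] [2. 1. 1.]
top t2 [60. 12. 26.] [2. 0. 1.]
top t3 [57. 10. 22.] [2. 1. 2.]
top t4 [56. 10. 21.] [2. 1. 1.]
top off [78.  6. 27.] [2. 1. 0.]
scene sq [83.  2. 20.] [2. 1. 1.]
scene rd [82.  3. 20.] [2. 1. 1.]
scene lg [84.  2. 20.] [2. 1. 1.]
scene bl [87.  2. 53.] [2. 2. 1.]
scene t [68. 12. 34.] [2. 1. 1.]
scene t2 [64. 17. 40.] [2. 1. 2.]
```

```bash
python3 - <<'E'
s=open("fit.py").read()
a=s.index("    ch=np.hypot");b=s.index("    m=cv2.morph")
s=s[:a]+'''    top=d is T
    m=((L[...,1]<6.5)&(L[...,2]<(17 if top else 27))&(L[...,0]>25)) if n[0]=="s" else ((L[...,0]>(68 if top else 75))&(L[...,2]>(24 if top else 38)))
'''+s[b:]
s=s.replace("np.ones((5,5))","np.ones((3,3))").replace("m=(lb==j).astype(np.uint8);","m=(lb==j).astype(np.uint8); m=cv2.morphologyEx(m,cv2.MORPH_OPEN,np.ones((3,3)));")
open("fit.py","w").write(s)
E
python3 fit.py 2>&1 | grep -v Warn
```

```text
stone_long [0.6642 0.1899 -13.6 e0.45] [0.6683 0.1937 -16.3 e0.15] [0.6651 0.1914 165.9 e0.64]
stone_short [0.5583 -0.3526 -5.3 e0.06] [0.5615 -0.3513 -4.3 e0.14] [0.5591 -0.3520 -5.3 e0.23]
stone_square [0.5572 0.3569 15.5 e0.11] [0.5617 0.3609 109.9 e0.13] [0.5576 0.3583 106.9 e0.29]
stone_round [0.4328 0.3049 1.3 e0.21] [0.4353 0.3079 -4.1 e0.14] [0.4329 0.3054 -1.0 e0.38]
base_long [0.5407 0.0081 179.3 e0.04] [0.5489 0.0140 179.4 e0.13] [0.5414 0.0087 -0.3 e0.30]
base_short [0.5530 -0.1899 10.2 e0.06] [0.5609 -0.1860 8.5 e0.14] [0.5547 -0.1879 190.0 e0.32]
base_square [0.6644 -0.1981 -3.3 e0.08] [0.6748 -0.1949 86.9 e0.13] [0.6672 -0.1970 -3.2 e0.30]
base_round [0.6615 0.0077 1.3 e0.06] [0.6712 0.0145 4.5 e0.14] [0.6638 0.0093 -5.8 e0.29]
```

View pics/fit0.png

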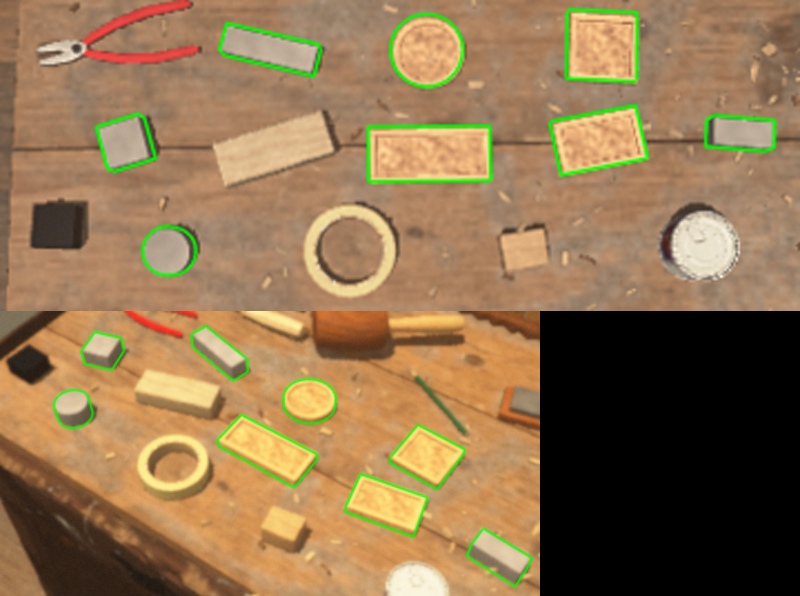

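The fits now sit on all four stones and four bases. Top-view poses agree within about 3 mm for the stones, and the grey shapes match the description. Now the move helper and the first hover.

```bash
cat > go.py <<'E'
import sys; from h import *; from rig import manip
# go.py x y z [tool-y angle deg]: remaining deltas; shift is given in the tool axes now and after the turn
def delta(x,y,z,ang=None):
    s=manip.get_state(); M=rot(s["ee_rot"]); d=np.array([x,y,z])-s["position"]
    cur=np.degrees(np.arctan2(M[1,1],M[0,1])); print("t",round(s["clock"],2),"pos",s["position"].round(4),"ytool",round(cur,1),"tilt xy",np.degrees(M[:2,2]).round(2),"q6",s["qpos"][5].round(2),"w",s["width"].round(4))
    print("shift mm tool(now):",(M.T@d*1000).round(1))
    if ang is not None:
        t=(cur-ang+90)%180-90; print("rz deg:",round(t,1)); a=np.radians(cur-t); N=np.array([[-np.sin(a),np.cos(a),0],[np.cos(a),np.sin(a),0],[0,0,-1]]).T
        print("shift mm tool(after turn):",(N.T@d*1000).round(1))
if __name__=="__main__": delta(*map(float,sys.argv[1:]))
E
python3 go.py 0.4335 0.3055 0.13
```

```text
Traceback (most recent call last):
  File "go.py", line 10, in <module>
    if __name__=="__main__": delta(*map(float,sys.argv[1:]))
                             ~~~~~^^^^^^^^^^^^^^^^^^^^^^^^^^
  File "go.py", line 5, in delta
    cur=np.degrees(np.arctan2(M[1,1],M[0,1])); print("t",round(s["clock"],2),"pos",s["position"].round(4),"ytool",round(cur,1),"tilt xy",np.degrees(M[:2,2]).round(2),"q6",s["qpos"][5].round(2),"w",s["width"].round(4))
                                                                                                                                                                                                     ^^^^^^^^^^^^^^^^
AttributeError: 'float' object has no attribute 'round'
```

```bash
sed -i 's/s\["width"\].round(4)/round(float(s["width"]),4)/' go.py; python3 go.py 0.4335 0.3055 0.13
python3 -m pendant '[{"dx":-0.029,"dy":-0.015,"dz":0.008},{"dx":-0.029,"dy":-0.015,"dz":0.008},{"dx":-0.029,"dy":-0.015,"dz":0.008},{"dx":-0.029,"dy":-0.015,"dz":0.008},{"dx":-0.029,"dy":-0.015,"dz":0.008},{"dx":-0.029,"dy":-0.015,"dz":0.008},{"dx":-0.029,"dy":-0.015,"dz":0.008},{"dx":-0.029,"dy":-0.015,"dz":0.008},{"dx":-0.029,"dy":-0.015,"dz":0.008},{"dx":-0.029,"dy":-0.015,"dz":0.008},{"dx":-0.029,"dy":-0.015,"dz":0.008},{"dx":-0.029,"dy":-0.015,"dz":0.008}]' 30
python3 -m pendant '[{},{}]'; python3 go.py 0.4335 0.3055 0.13
python3 - <<'E'
from h import *; from rig import manip
s=manip.get_state(); d=manip.get_image("wrist"); pickle.dump((s,d),open("pics/w0.pkl","wb")); cv2.imwrite("pics/w0.png",d["frame"][:,:,::-1]); print(d["mount"].round(3),d["fx"])
E
```

```text
t 0.1 pos [0.1319 0.5592 0.2305] ytool 76.7 tilt xy [-0.03 -0.09] q6 -0.12 w 0.0853
shift mm tool(now): [-351.8 -177.5  100.8]
t 0.1 pos [0.1319 0.5592 0.2305] ytool 76.7 tilt xy [-0.03 -0.09] q6 -0.12 w 0.0853
shift mm tool(now): [-351.8 -177.5  100.8]
[[ 0.001  0.961  0.277  0.07 ]
 [ 1.    -0.001  0.    -0.001]
 [ 0.     0.277 -0.961 -0.143]
 [ 0.     0.     0.     1.   ]] 344.2562105132523invalid input
invalid input
```

View pics/w0.png

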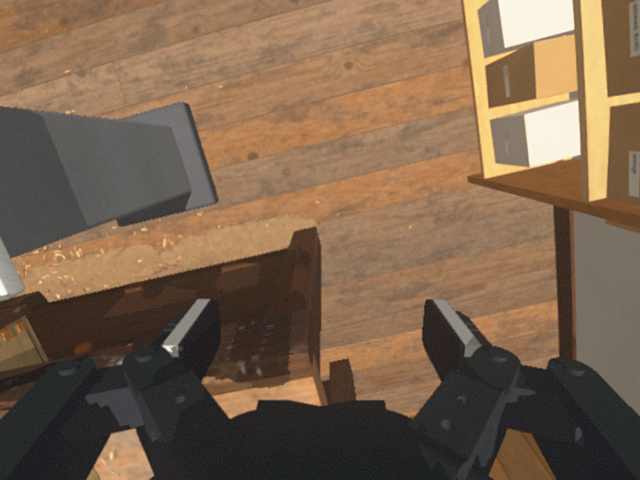

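The picture is still from the start pose: fingers at (200,325) and (445,325), floor behind them. The rows were refused, so they probably need every key.

```bash
python3 -m pendant '[{"dx":-0.029,"dy":-0.015,"dz":0.008,"rx":0,"ry":0,"rz":0,"hand":0.085},{"dx":-0.029,"dy":-0.015,"dz":0.008,"rx":0,"ry":0,"rz":0,"hand":0.085},{"dx":-0.029,"dy":-0.015,"dz":0.008,"rx":0,"ry":0,"rz":0,"hand":0.085},{"dx":-0.029,"dy":-0.015,"dz":0.008,"rx":0,"ry":0,"rz":0,"hand":0.085},{"dx":-0.029,"dy":-0.015,"dz":0.008,"rx":0,"ry":0,"rz":0,"hand":0.085},{"dx":-0.029,"dy":-0.015,"dz":0.008,"rx":0,"ry":0,"rz":0,"hand":0.085}]' 30
```

```text
clock: 0.65
position: [0.2815, 0.4308, 0.1828]
ee_rot: [-0.0, 0.115, 0.993, -0.0]
contact_force: [1.4, -0.2, 0.5]
width: 0.0851
gripper_force: 0.0
```

```bash
python3 -m pendant '[{"dx":-0.029,"dy":-0.015,"dz":0.008,"rx":0,"ry":0,"rz":0,"hand":0.085},{"dx":-0.029,"dy":-0.015,"dz":0.008,"rx":0,"ry":0,"rz":0,"hand":0.085},{"dx":-0.029,"dy":-0.015,"dz":0.008,"rx":0,"ry":0,"rz":0,"hand":0.085},{"dx":-0.029,"dy":-0.015,"dz":0.008,"rx":0,"ry":0,"rz":0,"hand":0.085},{"dx":-0.029,"dy":-0.015,"dz":0.008,"rx":0,"ry":0,"rz":0,"hand":0.085},{"dx":-0.029,"dy":-0.015,"dz":0.008,"rx":0,"ry":0,"rz":0,"hand":0.085},{"dx":0,"dy":0,"dz":0,"rx":0,"ry":0,"rz":0,"hand":0.085},{"dx":0,"dy":0,"dz":0,"rx":0,"ry":0,"rz":0,"hand":0.085},{"dx":0,"dy":0,"dz":0,"rx":0,"ry":0,"rz":0,"hand":0.085}]'
cat > wrist.py <<'E'
import sys; from h import *; from rig import manip
# wrist.py tag name:x,y,a,z0 ... : wrist picture with the model outlines (bottom & top faces) drawn at the believed poses
s=manip.get_state(); d=manip.get_image("wrist"); pickle.dump((s,d),open(f"pics/{sys.argv[1]}.pkl","wb"))
W=np.eye(4); W[:3,:3]=rot(s["ee_rot"]); W[:3,3]=s["position"]; W=W@d["mount"]; V=d["frame"].copy()
for a in sys.argv[2:]:
    n,v=a.split(":"); v=list(map(float,v.split(","))); v[2]=np.radians(v[2]); P=project(d,outline(n,*v),W[:3,3],W[:3,:3]); k=len(P)//2
    for q,c in((P[:k],(255,255,0)),(P[k:],(0,255,0))): cv2.polylines(V,[(q*16).astype(np.int32)],True,c,1,cv2.LINE_AA,4)
cv2.imwrite(f"pics/{sys.argv[1]}.png",V[:,:,::-1])
E
python3 go.py 0.4335 0.3055 0.13; python3 wrist.py w1 stone_round:0.4335,0.3055,0,0 stone_square:0.559,0.3585,16.5,0
```

```text
clock: 1.4
position: [0.4289, 0.3046, 0.1351]
ee_rot: [-0.001, 0.116, 0.993, 0.0]
contact_force: [0.1, 0.5, -0.0]
width: 0.0852
gripper_force: 0.0
t 1.4 pos [0.4289 0.3046 0.1351] ytool 76.7 tilt xy [-0.07  0.01] q6 -0.85 w 0.0852
shift mm tool(now): [-4.2  2.   5.1]
```

View pics/w1.png

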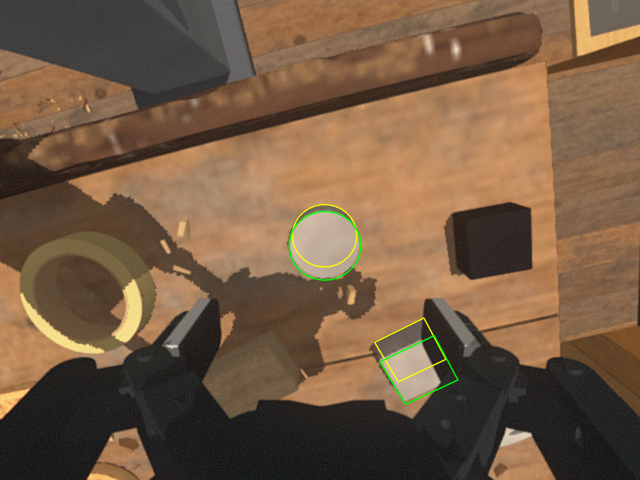

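The round stone's top face at (325,244) matches the model outline; the black block is at (490,240) and stays put. I'll descend, grip and lift.

```bash
python3 -m pendant '[{"dx":-0.004,"dy":0.002,"dz":0.03,"rx":0,"ry":0,"rz":0,"hand":0.085},{"dx":0,"dy":0,"dz":0.03,"rx":0,"ry":0,"rz":0,"hand":0.085},{"dx":0,"dy":0,"dz":0.03,"rx":0,"ry":0,"rz":0,"hand":0.085},{"dx":0,"dy":0,"dz":0.02,"rx":0,"ry":0,"rz":0,"hand":0.085},{"dx":0,"dy":0,"dz":0.011,"rx":0,"ry":0,"rz":0,"hand":0.085},{"dx":0,"dy":0,"dz":0.005,"rx":0,"ry":0,"rz":0,"hand":0.085},{"dx":0,"dy":0,"dz":0,"rx":0,"ry":0,"rz":0,"hand":0.085},{"dx":0,"dy":0,"dz":0,"rx":0,"ry":0,"rz":0,"hand":0.085}]' 40; python3 go.py 0.4335 0.3055 0.009
python3 -m pendant '[{"dx":0,"dy":0,"dz":0,"rx":0,"ry":0,"rz":0,"hand":0.045},{"dx":0,"dy":0,"dz":0,"rx":0,"ry":0,"rz":0,"hand":0.045},{"dx":0,"dy":0,"dz":0,"rx":0,"ry":0,"rz":0,"hand":0.045},{"dx":0,"dy":0,"dz":0,"rx":0,"ry":0,"rz":0,"hand":0.045},{"dx":0,"dy":0,"dz":0,"rx":0,"ry":0,"rz":0,"hand":0.045},{"dx":0,"dy":0,"dz":0,"rx":0,"ry":0,"rz":0,"hand":0.045}]' 40
```

```text
clock: 2.12
position: [0.4337, 0.3065, 0.01]
ee_rot: [0.0, 0.115, 0.993, 0.0]
contact_force: [0.3, 0.3, 0.7]
width: 0.0853
gripper_force: 0.0
t 2.12 pos [0.4337 0.3065 0.01  ] ytool 76.8 tilt xy [0.05 0.04] q6 -0.86 w 0.0853
shift mm tool(now): [-0.  -1.1  1. ]
clock: 2.62
position: [0.4345, 0.306, 0.0106]
ee_rot: [0.001, 0.116, 0.993, 0.001]
contact_force: [-0.5, 0.5, 6.2]
width: 0.0525
gripper_force: 41.3
```

```bash
python3 -m pendant '[{"dx":0,"dy":0,"dz":-0.015,"rx":0,"ry":0,"rz":0,"hand":0.045},{"dx":0,"dy":0,"dz":-0.025,"rx":0,"ry":0,"rz":0,"hand":0.045},{"dx":0,"dy":0,"dz":-0.03,"rx":0,"ry":0,"rz":0,"hand":0.045},{"dx":0,"dy":0,"dz":-0.03,"rx":0,"ry":0,"rz":0,"hand":0.045}]' 40
python3 -m pendant '[{"dx":-0.012,"dy":-0.01,"dz":0,"rx":0,"ry":0,"rz":0,"hand":0.045},{"dx":-0.024,"dy":-0.02,"dz":0,"rx":0,"ry":0,"rz":0,"hand":0.045},{"dx":-0.027,"dy":-0.0225,"dz":0,"rx":0,"ry":0,"rz":0,"hand":0.045},{"dx":-0.027,"dy":-0.0225,"dz":0,"rx":0,"ry":0,"rz":0,"hand":0.045},{"dx":-0.027,"dy":-0.0225,"dz":0,"rx":0,"ry":0,"rz":0,"hand":0.045},{"dx":-0.027,"dy":-0.0225,"dz":0,"rx":0,"ry":0,"rz":0,"hand":0.045},{"dx":-0.027,"dy":-0.0225,"dz":0,"rx":0,"ry":0,"rz":0,"hand":0.045},{"dx":-0.027,"dy":-0.0225,"dz":0,"rx":0,"ry":0,"rz":0,"hand":0.045},{"dx":-0.027,"dy":-0.0225,"dz":0,"rx":0,"ry":0,"rz":0,"hand":0.045},{"dx":-0.027,"dy":-0.0225,"dz":0,"rx":0,"ry":0,"rz":0,"hand":0.045},{"dx":-0.024,"dy":-0.02,"dz":0,"rx":0,"ry":0,"rz":0,"hand":0.045},{"dx":-0.012,"dy":-0.01,"dz":0,"rx":0,"ry":0,"rz":0,"hand":0.045}]' 
python3 -m pendant '[{"dx":0,"dy":0,"dz":0,"rx":0,"ry":0,"rz":0,"hand":0.045},{"dx":0,"dy":0,"dz":0,"rx":0,"ry":0,"rz":0,"hand":0.045}]' 
python3 go.py 0.6625 0.0085 0.04; python3 wrist.py w2 base_round:0.6625,0.0085,0,0 base_long:0.5415,0.0085,-0.5,0 base_square:0.665,-0.1975,-3.2,0
```

```text
clock: 2.95
position: [0.4331, 0.3051, 0.1101]
ee_rot: [-0.001, 0.116, 0.993, -0.0]
contact_force: [-0.1, 0.4, -0.9]
width: 0.0529
gripper_force: 42.7
clock: 3.95
position: [0.6614, 0.002, 0.1092]
ee_rot: [0.001, 0.117, 0.993, -0.001]
contact_force: [0.7, 0.2, -1.8]
width: 0.0525
gripper_force: 42.8
clock: 4.12
position: [0.6584, 0.0056, 0.1088]
ee_rot: [-0.001, 0.117, 0.993, 0.0]
contact_force: [-1.1, 0.5, -1.3]
width: 0.0528
gripper_force: 42.8
t 4.12 pos [0.6584 0.0056 0.1088] ytool 76.6 tilt xy [-0.1   0.07] q6 -1.44 w 0.0528
shift mm tool(now): [-3.5  3.7 68.8]
```

View pics/w2.png

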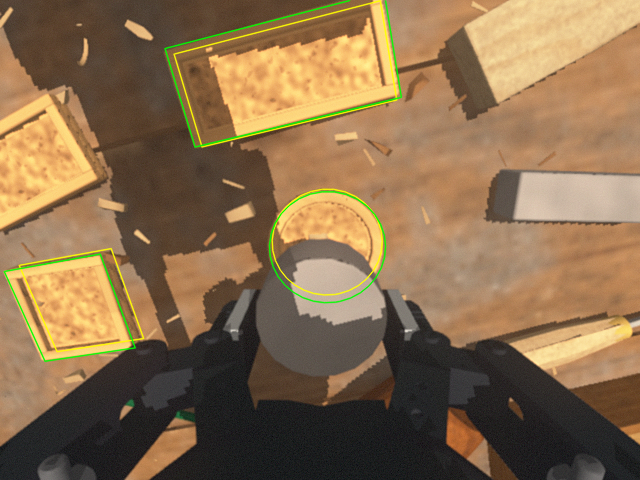

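The base outlines match the image: round base (328,245), long base (285,75), square base (75,300). The stone is held level above the round base, so I lower it.

```bash
python3 -m pendant '[{"dx":-0.0035,"dy":0.0037,"dz":0.015,"rx":0,"ry":0,"rz":0,"hand":0.045},{"dx":0,"dy":0,"dz":0.025,"rx":0,"ry":0,"rz":0,"hand":0.045},{"dx":0,"dy":0,"dz":0.022,"rx":0,"ry":0,"rz":0,"hand":0.045},{"dx":0,"dy":0,"dz":0.012,"rx":0,"ry":0,"rz":0,"hand":0.045},{"dx":0,"dy":0,"dz":0.005,"rx":0,"ry":0,"rz":0,"hand":0.045},{"dx":0,"dy":0,"dz":0,"rx":0,"ry":0,"rz":0,"hand":0.045},{"dx":0,"dy":0,"dz":0,"rx":0,"ry":0,"rz":0,"hand":0.045}]'; python3 go.py 0.6625 0.0085 0.0185
```

```text
clock: 4.75
position: [0.6635, 0.0092, 0.0311]
ee_rot: [0.0, 0.115, 0.993, 0.0]
contact_force: [-0.5, -0.4, -0.9]
width: 0.0527
gripper_force: 42.8
t 4.75 pos [0.6635 0.0092 0.0311] ytool 76.8 tilt xy [0.06 0.01] q6 -1.43 w 0.0527
shift mm tool(now): [ 0.9 -0.9 12.6]
```

```bash
python3 -m pendant '[{"dx":0.0008,"dy":-0.0008,"dz":0.005,"rx":0,"ry":0,"rz":0,"hand":0.045},{"dx":0,"dy":0,"dz":0.004,"rx":0,"ry":0,"rz":0,"hand":0.045},{"dx":0,"dy":0,"dz":0.002,"rx":0,"ry":0,"rz":0,"hand":0.045},{"dx":0,"dy":0,"dz":0.001,"rx":0,"ry":0,"rz":0,"hand":0.045},{"dx":0,"dy":0,"dz":0,"rx":0,"ry":0,"rz":0,"hand":0.045},{"dx":0,"dy":0,"dz":0,"rx":0,"ry":0,"rz":0,"hand":0.045},{"dx":0,"dy":0,"dz":0,"rx":0,"ry":0,"rz":0,"hand":0.045}]'; python3 go.py 0.6625 0.0085 0.0185
```

```text
clock: 5.33
position: [0.6622, 0.0079, 0.0187]
ee_rot: [0.0, 0.116, 0.993, 0.0]
contact_force: [-2.1, 0.3, 2.5]
width: 0.0525
gripper_force: 43.1
t 5.33 pos [0.6622 0.0079 0.0187] ytool 76.7 tilt xy [0. 0.] q6 -1.43 w 0.0525
shift mm tool(now): [-0.2  0.6  0.2]
```

The upward force rose from −0.9 to 2.5 N, so the stone is on the floor. I'll release, raise, and turn and go to the square stone.

```bash
python3 -m pendant '[{"dx":0,"dy":0,"dz":0,"rx":0,"ry":0,"rz":0,"hand":0.056},{"dx":0,"dy":0,"dz":0,"rx":0,"ry":0,"rz":0,"hand":0.062},{"dx":0,"dy":0,"dz":0,"rx":0,"ry":0,"rz":0,"hand":0.078},{"dx":0,"dy":0,"dz":0,"rx":0,"ry":0,"rz":0,"hand":0.078},{"dx":0,"dy":0,"dz":0,"rx":0,"ry":0,"rz":0,"hand":0.078},{"dx":0,"dy":0,"dz":-0.02,"rx":0,"ry":0,"rz":0,"hand":0.078},{"dx":0,"dy":0,"dz":-0.03,"rx":0,"ry":0,"rz":0,"hand":0.085},{"dx":0,"dy":0,"dz":-0.03,"rx":0,"ry":0,"rz":0,"hand":0.085},{"dx":0,"dy":0,"dz":-0.03,"rx":0,"ry":0,"rz":0,"hand":0.085}]'
python3 -m pendant '[{"dx":0,"dy":0,"dz":0,"rx":0,"ry":0,"rz":6.7,"hand":0.085},{"dx":0,"dy":0,"dz":0,"rx":0,"ry":0,"rz":6.7,"hand":0.085},{"dx":0,"dy":0,"dz":0,"rx":0,"ry":0,"rz":6.7,"hand":0.085},{"dx":0,"dy":0,"dz":0,"rx":0,"ry":0,"rz":6.7,"hand":0.085},{"dx":0,"dy":0,"dz":0,"rx":0,"ry":0,"rz":6.7,"hand":0.085},{"dx":0,"dy":0,"dz":0,"rx":0,"ry":0,"rz":6.7,"hand":0.085},{"dx":0,"dy":0,"dz":0,"rx":0,"ry":0,"rz":6.7,"hand":0.085},{"dx":0,"dy":0,"dz":0,"rx":0,"ry":0,"rz":6.7,"hand":0.085},{"dx":0,"dy":0,"dz":0,"rx":0,"ry":0,"rz":6.7,"hand":0.085}]'
python3 -m pendant '[{"dx":0.02,"dy":0,"dz":0,"rx":0,"ry":0,"rz":0,"hand":0.085},{"dx":0.033,"dy":0,"dz":0,"rx":0,"ry":0,"rz":0,"hand":0.085},{"dx":0.033,"dy":0,"dz":0,"rx":0,"ry":0,"rz":0,"hand":0.085},{"dx":0.033,"dy":0,"dz":0,"rx":0,"ry":0,"rz":0,"hand":0.085},{"dx":0.033,"dy":0,"dz":0,"rx":0,"ry":0,"rz":0,"hand":0.085},{"dx":0.033,"dy":0,"dz":0,"rx":0,"ry":0,"rz":0,"hand":0.085},{"dx":0.033,"dy":0,"dz":0,"rx":0,"ry":0,"rz":0,"hand":0.085},{"dx":0.033,"dy":0,"dz":0,"rx":0,"ry":0,"rz":0,"hand":0.085},{"dx":0.033,"dy":0,"dz":0,"rx":0,"ry":0,"rz":0,"hand":0.085},{"dx":0.033,"dy":0,"dz":0,"rx":0,"ry":0,"rz":0,"hand":0.085},{"dx":0.033,"dy":0,"dz":0,"rx":0,"ry":0,"rz":0,"hand":0.085},{"dx":0.015,"dy":0,"dz":0,"rx":0,"ry":0,"rz":0,"hand":0.085}]'
python3 -m pendant '[{"dx":0,"dy":0,"dz":0,"rx":0,"ry":0,"rz":0,"hand":0.085},{"dx":0,"dy":0,"dz":0,"rx":0,"ry":0,"rz":0,"hand":0.085},{"dx":0,"dy":0,"dz":0,"rx":0,"ry":0,"rz":0,"hand":0.085}]'
python3 go.py 0.558 0.3578 0.01 16.5; python3 wrist.py w3 stone_square:0.558,0.3578,16.5,0 stone_long:0.666,0.1915,-14.5,0
```

```text
clock: 6.08
position: [0.662, 0.008, 0.1291]
ee_rot: [-0.0, 0.116, 0.993, 0.0]
contact_force: [1.0, 0.1, -0.5]
width: 0.0849
gripper_force: 0.0
clock: 6.83
position: [0.6622, 0.008, 0.1282]
ee_rot: [-0.0, 0.601, 0.799, 0.0]
contact_force: [1.1, 0.7, 0.5]
width: 0.085
gripper_force: 0.0
clock: 7.83
position: [0.5575, 0.362, 0.1283]
ee_rot: [-0.001, 0.598, 0.802, 0.001]
contact_force: [0.1, 0.0, 1.1]
width: 0.0847
gripper_force: 0.0
clock: 8.08
position: [0.5594, 0.357, 0.1282]
ee_rot: [0.0, 0.599, 0.801, -0.0]
contact_force: [1.2, -0.0, 0.7]
width: 0.085
gripper_force: 0.0
t 8.08 pos [0.5594 0.357  0.1282] ytool 16.4 tilt xy [ 0.   -0.07] q6 0.18 w 0.085
shift mm tool(now): [  1.3  -1.1 118.2]
rz deg: -0.1
shift mm tool(after turn): [  1.1  -1.1 118.2]
```

View pics/w3.png

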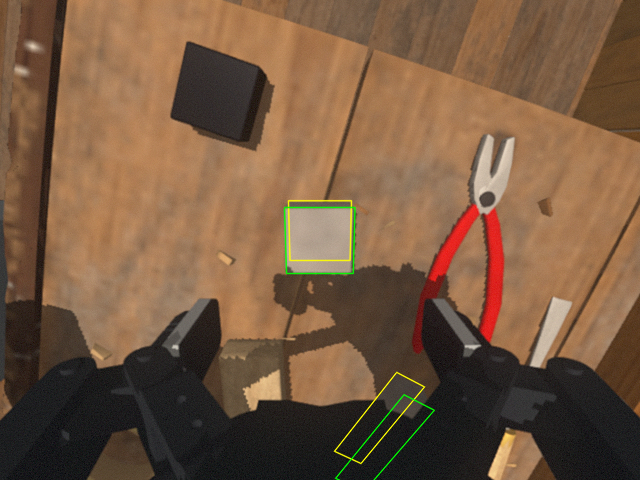

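The square stone (320,240) matches its outline exactly, squared to the fingers. The black look-alike is at (218,92) and the pliers are clear of the right finger. I'll descend, grip and lift.

```bash
python3 -m pendant '[{"dx":0.001,"dy":-0.001,"dz":0.03,"rx":0,"ry":0,"rz":0,"hand":0.085},{"dx":0,"dy":0,"dz":0.03,"rx":0,"ry":0,"rz":0,"hand":0.085},{"dx":0,"dy":0,"dz":0.03,"rx":0,"ry":0,"rz":0,"hand":0.085},{"dx":0,"dy":0,"dz":0.018,"rx":0,"ry":0,"rz":0,"hand":0.085},{"dx":0,"dy":0,"dz":0.008,"rx":0,"ry":0,"rz":0,"hand":0.085},{"dx":0,"dy":0,"dz":0.002,"rx":0,"ry":0,"rz":0,"hand":0.085},{"dx":0,"dy":0,"dz":0,"rx":0,"ry":0,"rz":0,"hand":0.085},{"dx":0,"dy":0,"dz":0,"rx":0,"ry":0,"rz":0,"hand":0.085}]' 40
python3 -m pendant '[{"dx":0,"dy":0,"dz":0,"rx":0,"ry":0,"rz":0,"hand":0.042},{"dx":0,"dy":0,"dz":0,"rx":0,"ry":0,"rz":0,"hand":0.042},{"dx":0,"dy":0,"dz":0,"rx":0,"ry":0,"rz":0,"hand":0.042},{"dx":0,"dy":0,"dz":0,"rx":0,"ry":0,"rz":0,"hand":0.042},{"dx":0,"dy":0,"dz":0,"rx":0,"ry":0,"rz":0,"hand":0.042},{"dx":0,"dy":0,"dz":0,"rx":0,"ry":0,"rz":0,"hand":0.042},{"dx":0,"dy":0,"dz":0,"rx":0,"ry":0,"rz":0,"hand":0.042}]' 40
python3 -m pendant '[{"dx":0,"dy":0,"dz":-0.015,"rx":0,"ry":0,"rz":0,"hand":0.042},{"dx":0,"dy":0,"dz":-0.025,"rx":0,"ry":0,"rz":0,"hand":0.042},{"dx":0,"dy":0,"dz":-0.03,"rx":0,"ry":0,"rz":0,"hand":0.042},{"dx":0,"dy":0,"dz":-0.03,"rx":0,"ry":0,"rz":0,"hand":0.042},{"dx":0,"dy":0,"dz":0,"rx":0,"ry":0,"rz":0,"hand":0.042}]'
python3 go.py 0.665 -0.1975 0.11 -3.3
```

```text
clock: 8.8
position: [0.5593, 0.3588, 0.0118]
ee_rot: [0.001, 0.599, 0.801, 0.001]
contact_force: [0.6, 0.5, -0.5]
width: 0.0853
gripper_force: 0.0
clock: 9.38
position: [0.5584, 0.3592, 0.0117]
ee_rot: [0.0, 0.599, 0.801, 0.001]
contact_force: [-0.7, -0.2, 5.9]
width: 0.0491
gripper_force: 43.6
clock: 9.8
position: [0.5613, 0.3608, 0.1167]
ee_rot: [0.003, 0.599, 0.801, 0.005]
contact_force: [1.4, 0.4, -1.0]
width: 0.0489
gripper_force: 42.8
t 9.8 pos [0.5613 0.3608 0.1167] ytool 16.4 tilt xy [0.6  0.31] q6 0.18 w 0.0489
shift mm tool(now): [-564.8  -58.6    4.8]
rz deg: 19.7
shift mm tool(after turn): [-551.4  135.6    6.7]
```

```bash
python3 -m pendant '[{"dx":0,"dy":0,"dz":0,"rx":0,"ry":0,"rz":6.6,"hand":0.042},{"dx":0,"dy":0,"dz":0,"rx":0,"ry":0,"rz":6.6,"hand":0.042},{"dx":0,"dy":0,"dz":0,"rx":0,"ry":0,"rz":6.5,"hand":0.042},{"dx":-0.0187,"dy":0.0044,"dz":0,"rx":0,"ry":0,"rz":0,"hand":0.042},{"dx":-0.032,"dy":0.0081,"dz":0,"rx":0,"ry":0,"rz":0,"hand":0.042},{"dx":-0.032,"dy":0.0081,"dz":0,"rx":0,"ry":0,"rz":0,"hand":0.042},{"dx":-0.032,"dy":0.0081,"dz":0,"rx":0,"ry":0,"rz":0,"hand":0.042},{"dx":-0.032,"dy":0.0081,"dz":0,"rx":0,"ry":0,"rz":0,"hand":0.042},{"dx":-0.032,"dy":0.0081,"dz":0,"rx":0,"ry":0,"rz":0,"hand":0.042},{"dx":-0.032,"dy":0.0081,"dz":0,"rx":0,"ry":0,"rz":0,"hand":0.042},{"dx":-0.032,"dy":0.0081,"dz":0,"rx":0,"ry":0,"rz":0,"hand":0.042},{"dx":-0.032,"dy":0.0081,"dz":0,"rx":0,"ry":0,"rz":0,"hand":0.042}]'
python3 -m pendant '[{"dx":-0.032,"dy":0.0081,"dz":0,"rx":0,"ry":0,"rz":0,"hand":0.042},{"dx":-0.032,"dy":0.0081,"dz":0,"rx":0,"ry":0,"rz":0,"hand":0.042},{"dx":-0.032,"dy":0.0081,"dz":0,"rx":0,"ry":0,"rz":0,"hand":0.042},{"dx":-0.032,"dy":0.0081,"dz":0,"rx":0,"ry":0,"rz":0,"hand":0.042},{"dx":-0.032,"dy":0.0081,"dz":0,"rx":0,"ry":0,"rz":0,"hand":0.042},{"dx":-0.032,"dy":0.0081,"dz":0,"rx":0,"ry":0,"rz":0,"hand":0.042},{"dx":-0.032,"dy":0.0081,"dz":0,"rx":0,"ry":0,"rz":0,"hand":0.042},{"dx":-0.032,"dy":0.0081,"dz":0,"rx":0,"ry":0,"rz":0,"hand":0.042},{"dx":-0.0187,"dy":0.0044,"dz":0,"rx":0,"ry":0,"rz":0,"hand":0.042},{"dx":0,"dy":0,"dz":0,"rx":0,"ry":0,"rz":0,"hand":0.042},{"dx":0,"dy":0,"dz":0,"rx":0,"ry":0,"rz":0,"hand":0.042},{"dx":0,"dy":0,"dz":0,"rx":0,"ry":0,"rz":0,"hand":0.042}]'
python3 go.py 0.665 -0.1975 0.0197 -3.3; python3 wrist.py w4 base_square:0.665,-0.1975,-3.2,0 base_short:0.554,-0.189,9.8,0
```

```text
clock: 10.8
position: [0.6107, 0.0791, 0.1094]
ee_rot: [-0.0, 0.727, 0.687, -0.0]
contact_force: [0.5, 0.5, -2.9]
width: 0.0489
gripper_force: 42.7
clock: 11.8
position: [0.6639, -0.1962, 0.1095]
ee_rot: [-0.001, 0.727, 0.687, 0.0]
contact_force: [-0.1, 0.8, -1.6]
width: 0.0492
gripper_force: 42.7
t 11.8 pos [ 0.6639 -0.1962  0.1095] ytool -3.3 tilt xy [-0.1   0.11] q6 -0.33 w 0.0492
shift mm tool(now): [-1.4  1.4 89.8]
rz deg: 0.0
shift mm tool(after turn): [-1.2  1.2 89.8]
```

View pics/w4.png

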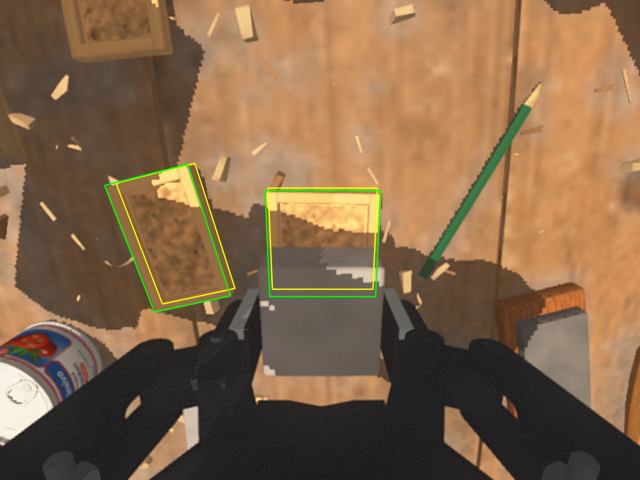

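The square base (323,240) and short base (170,237) match their outlines, and the held stone is centred and parallel. I lower it.

```bash
python3 -m pendant '[{"dx":0,"dy":0.001,"dz":0.015,"rx":0,"ry":0,"rz":0,"hand":0.042},{"dx":0,"dy":0,"dz":0.025,"rx":0,"ry":0,"rz":0,"hand":0.042},{"dx":0,"dy":0,"dz":0.022,"rx":0,"ry":0,"rz":0,"hand":0.042},{"dx":0,"dy":0,"dz":0.012,"rx":0,"ry":0,"rz":0,"hand":0.042},{"dx":0,"dy":0,"dz":0.006,"rx":0,"ry":0,"rz":0,"hand":0.042},{"dx":0,"dy":0,"dz":0.004,"rx":0,"ry":0,"rz":0,"hand":0.042},{"dx":0,"dy":0,"dz":0.003,"rx":0,"ry":0,"rz":0,"hand":0.042},{"dx":0,"dy":0,"dz":0.002,"rx":0,"ry":0,"rz":0,"hand":0.042},{"dx":0,"dy":0,"dz":0,"rx":0,"ry":0,"rz":0,"hand":0.042},{"dx":0,"dy":0,"dz":0,"rx":0,"ry":0,"rz":0,"hand":0.042},{"dx":0,"dy":0,"dz":0,"rx":0,"ry":0,"rz":0,"hand":0.042}]'; python3 go.py 0.665 -0.1962 0.0197
```

```text
clock: 12.77
position: [0.6661, -0.1979, 0.0221]
ee_rot: [0.001, 0.727, 0.687, 0.0]
contact_force: [0.4, 0.5, -2.2]
width: 0.0491
gripper_force: 42.7
t 12.77 pos [ 0.6661 -0.1979  0.0221] ytool -3.3 tilt xy [ 0.08 -0.03] q6 -0.33 w 0.0491
shift mm tool(now): [ 1.7 -1.2  2.4]
```

```bash
python3 -m pendant '[{"dx":0.0015,"dy":-0.001,"dz":0.0015,"rx":0,"ry":0,"rz":0,"hand":0.042},{"dx":0,"dy":0,"dz":0.001,"rx":0,"ry":0,"rz":0,"hand":0.042},{"dx":0,"dy":0,"dz":0.0005,"rx":0,"ry":0,"rz":0,"hand":0.042},{"dx":0,"dy":0,"dz":0,"rx":0,"ry":0,"rz":0,"hand":0.042},{"dx":0,"dy":0,"dz":0,"rx":0,"ry":0,"rz":0,"hand":0.042}]'; python3 go.py 0.665 -0.1962 0.0197
```

```text
clock: 13.18
position: [0.6648, -0.196, 0.0197]
ee_rot: [0.0, 0.727, 0.687, 0.0]
contact_force: [-2.2, 1.0, 4.9]
width: 0.0489
gripper_force: 43.5
t 13.18 pos [ 0.6648 -0.196   0.0197] ytool -3.3 tilt xy [ 0.05 -0.  ] q6 -0.33 w 0.0489
shift mm tool(now): [-0.2  0.2  0. ]
```

The stone is down (4.9 N). Release, raise, on to the short stone.

```bash
python3 -m pendant '[{"dx":0,"dy":0,"dz":0,"rx":0,"ry":0,"rz":0,"hand":0.053},{"dx":0,"dy":0,"dz":0,"rx":0,"ry":0,"rz":0,"hand":0.06},{"dx":0,"dy":0,"dz":0,"rx":0,"ry":0,"rz":0,"hand":0.07},{"dx":0,"dy":0,"dz":0,"rx":0,"ry":0,"rz":0,"hand":0.07},{"dx":0,"dy":0,"dz":0,"rx":0,"ry":0,"rz":0,"hand":0.07},{"dx":0,"dy":0,"dz":-0.02,"rx":0,"ry":0,"rz":0,"hand":0.07},{"dx":0,"dy":0,"dz":-0.03,"rx":0,"ry":0,"rz":0,"hand":0.07},{"dx":0,"dy":0,"dz":-0.03,"rx":0,"ry":0,"rz":0,"hand":0.07},{"dx":0,"dy":0,"dz":-0.03,"rx":0,"ry":0,"rz":0,"hand":0.07}]'
python3 -m pendant '[{"dx":-0.02,"dy":-0.0125,"dz":0,"rx":0,"ry":0,"rz":0,"hand":0.06},{"dx":-0.027,"dy":-0.0161,"dz":0,"rx":0,"ry":0,"rz":0,"hand":0.06},{"dx":-0.027,"dy":-0.0161,"dz":0,"rx":0,"ry":0,"rz":0,"hand":0.06},{"dx":-0.027,"dy":-0.0161,"dz":0,"rx":0,"ry":0,"rz":0,"hand":0.06},{"dx":-0.027,"dy":-0.0161,"dz":0,"rx":0,"ry":0,"rz":0,"hand":0.06},{"dx":-0.02,"dy":-0.0125,"dz":0,"rx":0,"ry":0,"rz":0,"hand":0.06},{"dx":-0.0138,"dy":-0.0074,"dz":0,"rx":0,"ry":0,"rz":1.7,"hand":0.06},{"dx":0,"dy":0,"dz":0,"rx":0,"ry":0,"rz":0,"hand":0.06},{"dx":0,"dy":0,"dz":0,"rx":0,"ry":0,"rz":0,"hand":0.06},{"dx":0,"dy":0,"dz":0,"rx":0,"ry":0,"rz":0,"hand":0.06}]'
python3 go.py 0.559 -0.352 0.011 -5; python3 wrist.py w5 stone_short:0.559,-0.352,-5,0 base_short:0.554,-0.189,9.8,0
```

```text
clock: 13.93
position: [0.6643, -0.196, 0.1289]
ee_rot: [-0.001, 0.727, 0.687, -0.0]
contact_force: [0.4, -1.0, -0.3]
width: 0.0701
gripper_force: 0.0
clock: 14.77
position: [0.5595, -0.3511, 0.1281]
ee_rot: [-0.0, 0.737, 0.676, 0.001]
contact_force: [-1.0, 0.1, -0.8]
width: 0.0598
gripper_force: 0.0
t 14.77 pos [ 0.5595 -0.3511  0.1281] ytool -5.0 tilt xy [0.03 0.07] q6 -0.58 w 0.0598
shift mm tool(now): [ -1.1  -0.4 117.1]
rz deg: 0.0
shift mm tool(after turn): [ -0.9  -0.4 117.1]
```

View pics/w5.png

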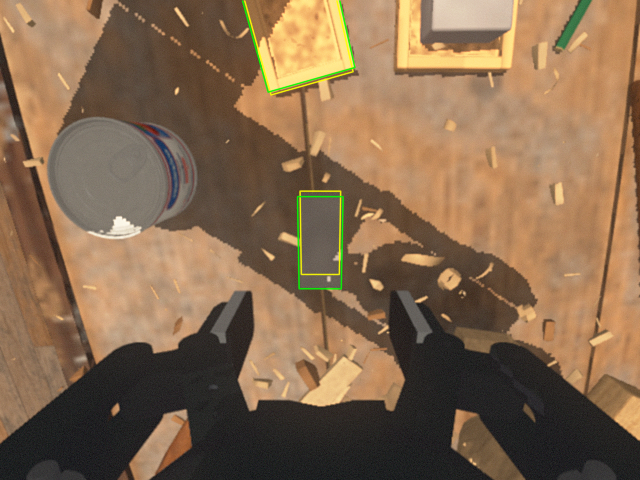

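The short stone (321,242) matches its outline, and the square stone is seen inside its base at (465,20). I'll descend, grip and lift.

```bash
python3 -m pendant '[{"dx":-0.001,"dy":0,"dz":0.03,"rx":0,"ry":0,"rz":0,"hand":0.06},{"dx":0,"dy":0,"dz":0.03,"rx":0,"ry":0,"rz":0,"hand":0.06},{"dx":0,"dy":0,"dz":0.03,"rx":0,"ry":0,"rz":0,"hand":0.06},{"dx":0,"dy":0,"dz":0.017,"rx":0,"ry":0,"rz":0,"hand":0.06},{"dx":0,"dy":0,"dz":0.008,"rx":0,"ry":0,"rz":0,"hand":0.06},{"dx":0,"dy":0,"dz":0.002,"rx":0,"ry":0,"rz":0,"hand":0.06},{"dx":0,"dy":0,"dz":0,"rx":0,"ry":0,"rz":0,"hand":0.06},{"dx":0,"dy":0,"dz":0,"rx":0,"ry":0,"rz":0,"hand":0.06}]' 40
python3 -m pendant '[{"dx":0,"dy":0,"dz":0,"rx":0,"ry":0,"rz":0,"hand":0.024},{"dx":0,"dy":0,"dz":0,"rx":0,"ry":0,"rz":0,"hand":0.024},{"dx":0,"dy":0,"dz":0,"rx":0,"ry":0,"rz":0,"hand":0.024},{"dx":0,"dy":0,"dz":0,"rx":0,"ry":0,"rz":0,"hand":0.024},{"dx":0,"dy":0,"dz":0,"rx":0,"ry":0,"rz":0,"hand":0.024},{"dx":0,"dy":0,"dz":0,"rx":0,"ry":0,"rz":0,"hand":0.024},{"dx":0,"dy":0,"dz":0,"rx":0,"ry":0,"rz":0,"hand":0.024}]' 40
python3 -m pendant '[{"dx":0,"dy":0,"dz":-0.015,"rx":0,"ry":0,"rz":0,"hand":0.024},{"dx":0,"dy":0,"dz":-0.025,"rx":0,"ry":0,"rz":0,"hand":0.024},{"dx":0,"dy":0,"dz":-0.03,"rx":0,"ry":0,"rz":0,"hand":0.024},{"dx":0,"dy":0,"dz":-0.03,"rx":0,"ry":0,"rz":0,"hand":0.024},{"dx":0,"dy":0,"dz":0,"rx":0,"ry":0,"rz":0,"hand":0.024},{"dx":0,"dy":0,"dz":0,"rx":0,"ry":0,"rz":0,"hand":0.024}]'
python3 go.py 0.5545 -0.1890 0.11 9.8
```

```text
clock: 15.48
position: [0.56, -0.3534, 0.0126]
ee_rot: [0.001, 0.737, 0.676, 0.0]
contact_force: [-0.0, 0.8, -0.4]
width: 0.0597
gripper_force: 0.0
clock: 16.07
position: [0.5596, -0.3538, 0.0128]
ee_rot: [0.001, 0.737, 0.676, 0.0]
contact_force: [0.2, 1.1, 7.0]
width: 0.0311
gripper_force: 41.9
clock: 16.57
position: [0.5595, -0.3539, 0.1132]
ee_rot: [0.002, 0.737, 0.676, 0.0]
contact_force: [-0.6, 0.1, -2.7]
width: 0.0314
gripper_force: 41.1
t 16.57 pos [ 0.5595 -0.3539  0.1132] ytool -5.0 tilt xy [ 0.19 -0.14] q6 -0.58 w 0.0314
shift mm tool(now): [163.8 -19.3   2.8]
rz deg: -14.8
shift mm tool(after turn): [163.3  23.1   3.2]
```

```bash
python3 -m pendant '[{"dx":0,"dy":0,"dz":0,"rx":0,"ry":0,"rz":-5,"hand":0.024},{"dx":0,"dy":0,"dz":0,"rx":0,"ry":0,"rz":-5,"hand":0.024},{"dx":0,"dy":0,"dz":0,"rx":0,"ry":0,"rz":-4.8,"hand":0.024},{"dx":0.016,"dy":0.0025,"dz":0,"rx":0,"ry":0,"rz":0,"hand":0.024},{"dx":0.026,"dy":0.0036,"dz":0,"rx":0,"ry":0,"rz":0,"hand":0.024},{"dx":0.026,"dy":0.0036,"dz":0,"rx":0,"ry":0,"rz":0,"hand":0.024},{"dx":0.026,"dy":0.0036,"dz":0,"rx":0,"ry":0,"rz":0,"hand":0.024},{"dx":0.026,"dy":0.0036,"dz":0,"rx":0,"ry":0,"rz":0,"hand":0.024},{"dx":0.026,"dy":0.0036,"dz":0,"rx":0,"ry":0,"rz":0,"hand":0.024},{"dx":0.016,"dy":0.0025,"dz":0,"rx":0,"ry":0,"rz":0,"hand":0.024},{"dx":0,"dy":0,"dz":0,"rx":0,"ry":0,"rz":0,"hand":0.024},{"dx":0,"dy":0,"dz":0,"rx":0,"ry":0,"rz":0,"hand":0.024}]'
python3 go.py 0.5545 -0.1905 0.0208 9.8; python3 wrist.py w6 base_short:0.554,-0.189,9.8,0
```

```text
clock: 17.57
position: [0.5532, -0.1885, 0.1106]
ee_rot: [-0.001, 0.643, 0.765, -0.0]
contact_force: [-0.7, -0.4, -2.0]
width: 0.0311
gripper_force: 41.1
t 17.57 pos [ 0.5532 -0.1885  0.1106] ytool 9.9 tilt xy [-0.08  0.  ] q6 -0.62 w 0.0311
shift mm tool(now): [-2.2  1.  89.8]
rz deg: 0.1
shift mm tool(after turn): [-2.2  0.9 89.8]
```

View pics/w6.png

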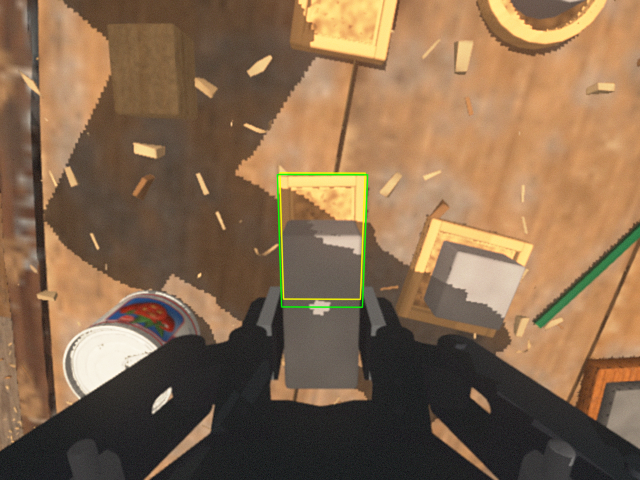

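The base (323,240) matches its outline and the held stone is parallel to it; the square stone is in its base at (465,280). I lower it.

```bash
python3 -m pendant '[{"dx":-0.001,"dy":0.001,"dz":0.015,"rx":0,"ry":0,"rz":0,"hand":0.024},{"dx":0,"dy":0,"dz":0.025,"rx":0,"ry":0,"rz":0,"hand":0.024},{"dx":0,"dy":0,"dz":0.022,"rx":0,"ry":0,"rz":0,"hand":0.024},{"dx":0,"dy":0,"dz":0.012,"rx":0,"ry":0,"rz":0,"hand":0.024},{"dx":0,"dy":0,"dz":0.006,"rx":0,"ry":0,"rz":0,"hand":0.024},{"dx":0,"dy":0,"dz":0.004,"rx":0,"ry":0,"rz":0,"hand":0.024},{"dx":0,"dy":0,"dz":0.002,"rx":0,"ry":0,"rz":0,"hand":0.024},{"dx":0,"dy":0,"dz":0.001,"rx":0,"ry":0,"rz":0,"hand":0.024},{"dx":0,"dy":0,"dz":0,"rx":0,"ry":0,"rz":0,"hand":0.024},{"dx":0,"dy":0,"dz":0,"rx":0,"ry":0,"rz":0,"hand":0.024},{"dx":0,"dy":0,"dz":0,"rx":0,"ry":0,"rz":0,"hand":0.024}]'; python3 go.py 0.5545 -0.1905 0.0208
```

```text
clock: 18.53
position: [0.5554, -0.1906, 0.025]
ee_rot: [0.001, 0.644, 0.765, 0.0]
contact_force: [-0.1, 1.6, -2.6]
width: 0.0312
gripper_force: 41.0
t 18.53 pos [ 0.5554 -0.1906  0.025 ] ytool 9.8 tilt xy [ 0.08 -0.03] q6 -0.62 w 0.0312
shift mm tool(now): [ 0.2 -0.9  4.2]
```

```bash
python3 -m pendant '[{"dx":0,"dy":-0.001,"dz":0.002,"rx":0,"ry":0,"rz":0,"hand":0.024},{"dx":0,"dy":0,"dz":0.0012,"rx":0,"ry":0,"rz":0,"hand":0.024},{"dx":0,"dy":0,"dz":0.001,"rx":0,"ry":0,"rz":0,"hand":0.024},{"dx":0,"dy":0,"dz":0.0005,"rx":0,"ry":0,"rz":0,"hand":0.024},{"dx":0,"dy":0,"dz":0,"rx":0,"ry":0,"rz":0,"hand":0.024},{"dx":0,"dy":0,"dz":0,"rx":0,"ry":0,"rz":0,"hand":0.024}]'; python3 go.py 0.5545 -0.1905 0.0208
```

```text
clock: 19.03
position: [0.5538, -0.1904, 0.0209]
ee_rot: [0.0, 0.644, 0.765, 0.0]
contact_force: [-1.3, 0.6, 6.7]
width: 0.0311
gripper_force: 42.1
t 19.03 pos [ 0.5538 -0.1904  0.0209] ytool 9.8 tilt xy [ 0.02 -0.01] q6 -0.62 w 0.0311
shift mm tool(now): [-0.2  0.7  0.1]
```

Down (6.7 N). Release, raise, on to the long stone.

```bash
python3 -m pendant '[{"dx":0,"dy":0,"dz":0,"rx":0,"ry":0,"rz":0,"hand":0.035},{"dx":0,"dy":0,"dz":0,"rx":0,"ry":0,"rz":0,"hand":0.042},{"dx":0,"dy":0,"dz":0,"rx":0,"ry":0,"rz":0,"hand":0.05},{"dx":0,"dy":0,"dz":0,"rx":0,"ry":0,"rz":0,"hand":0.05},{"dx":0,"dy":0,"dz":0,"rx":0,"ry":0,"rz":0,"hand":0.05},{"dx":0,"dy":0,"dz":-0.02,"rx":0,"ry":0,"rz":0,"hand":0.05},{"dx":0,"dy":0,"dz":-0.03,"rx":0,"ry":0,"rz":0,"hand":0.05},{"dx":0,"dy":0,"dz":-0.03,"rx":0,"ry":0,"rz":0,"hand":0.05},{"dx":0,"dy":0,"dz":-0.03,"rx":0,"ry":0,"rz":0,"hand":0.05}]'
python3 -m pendant '[{"dx":0,"dy":0,"dz":0,"rx":0,"ry":0,"rz":5.9,"hand":0.05},{"dx":0,"dy":0,"dz":0,"rx":0,"ry":0,"rz":6,"hand":0.05},{"dx":0,"dy":0,"dz":0,"rx":0,"ry":0,"rz":6,"hand":0.05},{"dx":0,"dy":0,"dz":0,"rx":0,"ry":0,"rz":5.9,"hand":0.05},{"dx":0.023,"dy":0.0014,"dz":0,"rx":0,"ry":0,"rz":0,"hand":0.05},{"dx":0.034,"dy":0.0014,"dz":0,"rx":0,"ry":0,"rz":0,"hand":0.05},{"dx":0.034,"dy":0.0014,"dz":0,"rx":0,"ry":0,"rz":0,"hand":0.05},{"dx":0.034,"dy":0.0014,"dz":0,"rx":0,"ry":0,"rz":0,"hand":0.05},{"dx":0.034,"dy":0.0014,"dz":0,"rx":0,"ry":0,"rz":0,"hand":0.05},{"dx":0.034,"dy":0.0014,"dz":0,"rx":0,"ry":0,"rz":0,"hand":0.05},{"dx":0.034,"dy":0.0014,"dz":0,"rx":0,"ry":0,"rz":0,"hand":0.05},{"dx":0.034,"dy":0.0014,"dz":0,"rx":0,"ry":0,"rz":0,"hand":0.05}]'
python3 -m pendant '[{"dx":0.034,"dy":0.0014,"dz":0,"rx":0,"ry":0,"rz":0,"hand":0.05},{"dx":0.034,"dy":0.0014,"dz":0,"rx":0,"ry":0,"rz":0,"hand":0.05},{"dx":0.034,"dy":0.0014,"dz":0,"rx":0,"ry":0,"rz":0,"hand":0.05},{"dx":0.034,"dy":0.0005,"dz":0,"rx":0,"ry":0,"rz":0,"hand":0.05},{"dx":0,"dy":0,"dz":0,"rx":0,"ry":0,"rz":0,"hand":0.05},{"dx":0,"dy":0,"dz":0,"rx":0,"ry":0,"rz":0,"hand":0.05},{"dx":0,"dy":0,"dz":0,"rx":0,"ry":0,"rz":0,"hand":0.05}]'
python3 go.py 0.6655 0.191 0.0115 -14; python3 wrist.py w7 stone_long:0.6655,0.191,-14,0
```

```text
clock: 19.78
position: [0.5535, -0.1904, 0.1303]
ee_rot: [-0.001, 0.644, 0.765, -0.0]
contact_force: [0.9, -0.4, 0.3]
width: 0.0498
gripper_force: 0.0
clock: 20.78
position: [0.628, 0.0617, 0.1294]
ee_rot: [-0.0, 0.788, 0.616, -0.0]
contact_force: [-0.5, -0.4, 0.3]
width: 0.0498
gripper_force: 0.0
clock: 21.37
position: [0.6647, 0.1906, 0.129]
ee_rot: [0.0, 0.788, 0.616, -0.001]
contact_force: [0.2, -0.5, -0.2]
width: 0.0503
gripper_force: 0.0
t 21.37 pos [0.6647 0.1906 0.129 ] ytool -13.9 tilt xy [-0.07 -0.05] q6 0.42 w 0.0503
shift mm tool(now): [  0.7   0.8 117.5]
rz deg: 0.1
shift mm tool(after turn): [  0.6   0.6 117.5]
```

View pics/w7.png

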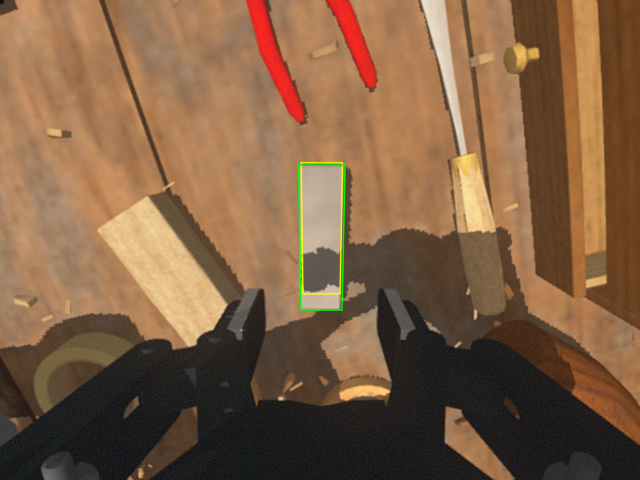

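The long stone (322,238) matches its outline; the offcut bar (180,270) and chisel (480,230) are clear of the fingers. I'll descend, grip and lift.

```bash
python3 -m pendant '[{"dx":0,"dy":0.001,"dz":0.03,"rx":0,"ry":0,"rz":0,"hand":0.05},{"dx":0,"dy":0,"dz":0.03,"rx":0,"ry":0,"rz":0,"hand":0.05},{"dx":0,"dy":0,"dz":0.03,"rx":0,"ry":0,"rz":0,"hand":0.05},{"dx":0,"dy":0,"dz":0.018,"rx":0,"ry":0,"rz":0,"hand":0.05},{"dx":0,"dy":0,"dz":0.008,"rx":0,"ry":0,"rz":0,"hand":0.05},{"dx":0,"dy":0,"dz":0.002,"rx":0,"ry":0,"rz":0,"hand":0.05},{"dx":0,"dy":0,"dz":0,"rx":0,"ry":0,"rz":0,"hand":0.05},{"dx":0,"dy":0,"dz":0,"rx":0,"ry":0,"rz":0,"hand":0.05}]' 45
python3 -m pendant '[{"dx":0,"dy":0,"dz":0,"rx":0,"ry":0,"rz":0,"hand":0.024},{"dx":0,"dy":0,"dz":0,"rx":0,"ry":0,"rz":0,"hand":0.024},{"dx":0,"dy":0,"dz":0,"rx":0,"ry":0,"rz":0,"hand":0.024},{"dx":0,"dy":0,"dz":0,"rx":0,"ry":0,"rz":0,"hand":0.024},{"dx":0,"dy":0,"dz":0,"rx":0,"ry":0,"rz":0,"hand":0.024},{"dx":0,"dy":0,"dz":0,"rx":0,"ry":0,"rz":0,"hand":0.024},{"dx":0,"dy":0,"dz":0,"rx":0,"ry":0,"rz":0,"hand":0.024}]' 45
python3 -m pendant '[{"dx":0,"dy":0,"dz":-0.015,"rx":0,"ry":0,"rz":0,"hand":0.024},{"dx":0,"dy":0,"dz":-0.025,"rx":0,"ry":0,"rz":0,"hand":0.024},{"dx":0,"dy":0,"dz":-0.03,"rx":0,"ry":0,"rz":0,"hand":0.024},{"dx":0,"dy":0,"dz":-0.03,"rx":0,"ry":0,"rz":0,"hand":0.024},{"dx":0,"dy":0,"dz":0,"rx":0,"ry":0,"rz":0,"hand":0.024},{"dx":0,"dy":0,"dz":0,"rx":0,"ry":0,"rz":0,"hand":0.024}]'
python3 go.py 0.5415 0.0085 0.11 -0.6
```

```text
clock: 22.08
position: [0.6675, 0.1902, 0.0132]
ee_rot: [0.001, 0.788, 0.616, 0.001]
contact_force: [-0.7, -0.1, 0.9]
width: 0.0503
gripper_force: 0.0
clock: 22.67
position: [0.6673, 0.1908, 0.0136]
ee_rot: [0.001, 0.788, 0.616, 0.001]
contact_force: [-0.9, -0.1, 6.0]
width: 0.0309
gripper_force: 47.1
clock: 23.17
position: [0.6674, 0.191, 0.1137]
ee_rot: [0.001, 0.788, 0.616, 0.002]
contact_force: [-0.4, 0.8, -2.6]
width: 0.0308
gripper_force: 46.2
t 23.17 pos [0.6674 0.191  0.1137] ytool -14.0 tilt xy [0.26 0.05] q6 0.42 w 0.0308
shift mm tool(now): [-207.5  -78.2    2.9]
rz deg: -13.4
shift mm tool(after turn): [-183.8 -124.     3.7]
```

```bash
python3 -m pendant '[{"dx":0,"dy":0,"dz":0,"rx":0,"ry":0,"rz":-4.5,"hand":0.024},{"dx":0,"dy":0,"dz":0,"rx":0,"ry":0,"rz":-4.5,"hand":0.024},{"dx":0,"dy":0,"dz":0,"rx":0,"ry":0,"rz":-4.4,"hand":0.024},{"dx":-0.0185,"dy":-0.0125,"dz":0,"rx":0,"ry":0,"rz":0,"hand":0.024},{"dx":-0.0245,"dy":-0.0165,"dz":0,"rx":0,"ry":0,"rz":0,"hand":0.024},{"dx":-0.0245,"dy":-0.0165,"dz":0,"rx":0,"ry":0,"rz":0,"hand":0.024},{"dx":-0.0245,"dy":-0.0165,"dz":0,"rx":0,"ry":0,"rz":0,"hand":0.024},{"dx":-0.0245,"dy":-0.0165,"dz":0,"rx":0,"ry":0,"rz":0,"hand":0.024},{"dx":-0.0245,"dy":-0.0165,"dz":0,"rx":0,"ry":0,"rz":0,"hand":0.024},{"dx":-0.0245,"dy":-0.0165,"dz":0,"rx":0,"ry":0,"rz":0,"hand":0.024},{"dx":-0.0185,"dy":-0.0125,"dz":0,"rx":0,"ry":0,"rz":0,"hand":0.024},{"dx":0,"dy":0,"dz":0,"rx":0,"ry":0,"rz":0,"hand":0.024}]'
python3 -m pendant '[{"dx":0,"dy":0,"dz":0,"rx":0,"ry":0,"rz":0,"hand":0.024},{"dx":0,"dy":0,"dz":0,"rx":0,"ry":0,"rz":0,"hand":0.024}]'
python3 go.py 0.5415 0.0085 0.0216 -0.6; python3 wrist.py w8 base_long:0.5415,0.0085,-0.5,0
```

```text
clock: 24.17
position: [0.5351, 0.0051, 0.1093]
ee_rot: [-0.002, 0.711, 0.703, -0.003]
contact_force: [-0.3, -0.1, -3.1]
width: 0.031
gripper_force: 46.1
clock: 24.33
position: [0.5399, 0.0082, 0.1105]
ee_rot: [-0.001, 0.711, 0.703, -0.0]
contact_force: [0.3, 0.3, -1.5]
width: 0.0305
gripper_force: 46.1
t 24.33 pos [0.5399 0.0082 0.1105] ytool -0.6 tilt xy [-0.09  0.04] q6 -0.1 w 0.0305
shift mm tool(now): [ 0.3  1.7 88.9]
rz deg: -0.0
shift mm tool(after turn): [ 0.4  1.6 88.9]
```

View pics/w8.png

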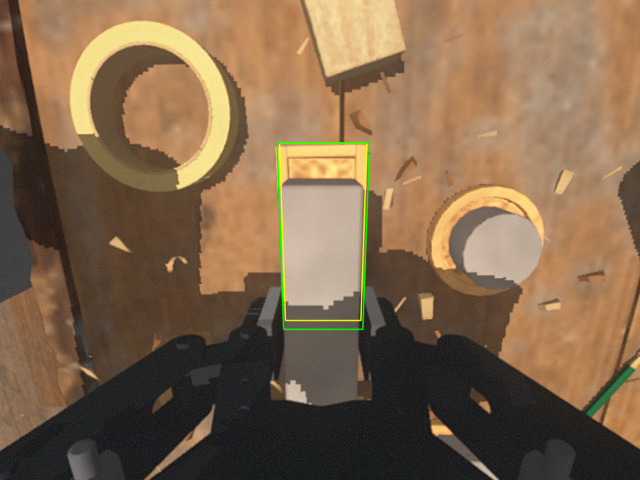

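The long base (323,235) matches its outline and the held stone is parallel; the round stone sits inside its base at (490,245). I lower it.

```bash
python3 -m pendant '[{"dx":0.001,"dy":0.001,"dz":0.015,"rx":0,"ry":0,"rz":0,"hand":0.024},{"dx":0,"dy":0,"dz":0.025,"rx":0,"ry":0,"rz":0,"hand":0.024},{"dx":0,"dy":0,"dz":0.022,"rx":0,"ry":0,"rz":0,"hand":0.024},{"dx":0,"dy":0,"dz":0.012,"rx":0,"ry":0,"rz":0,"hand":0.024},{"dx":0,"dy":0,"dz":0.006,"rx":0,"ry":0,"rz":0,"hand":0.024},{"dx":0,"dy":0,"dz":0.004,"rx":0,"ry":0,"rz":0,"hand":0.024},{"dx":0,"dy":0,"dz":0.002,"rx":0,"ry":0,"rz":0,"hand":0.024},{"dx":0,"dy":0,"dz":0,"rx":0,"ry":0,"rz":0,"hand":0.024},{"dx":0,"dy":0,"dz":0,"rx":0,"ry":0,"rz":0,"hand":0.024},{"dx":0,"dy":0,"dz":0,"rx":0,"ry":0,"rz":0,"hand":0.024}]'; python3 go.py 0.5415 0.0085 0.0216
```

```text
clock: 25.22
position: [0.5421, 0.0089, 0.0264]
ee_rot: [0.001, 0.711, 0.704, 0.001]
contact_force: [-0.6, 0.7, -2.8]
width: 0.0311
gripper_force: 46.0
t 25.22 pos [0.5421 0.0089 0.0264] ytool -0.6 tilt xy [ 0.11 -0.01] q6 -0.1 w 0.0311
shift mm tool(now): [-0.4 -0.6  4.8]
```

```bash
python3 -m pendant '[{"dx":0,"dy":-0.0005,"dz":0.002,"rx":0,"ry":0,"rz":0,"hand":0.024},{"dx":0,"dy":0,"dz":0.0015,"rx":0,"ry":0,"rz":0,"hand":0.024},{"dx":0,"dy":0,"dz":0.001,"rx":0,"ry":0,"rz":0,"hand":0.024},{"dx":0,"dy":0,"dz":0.0006,"rx":0,"ry":0,"rz":0,"hand":0.024},{"dx":0,"dy":0,"dz":0,"rx":0,"ry":0,"rz":0,"hand":0.024},{"dx":0,"dy":0,"dz":0,"rx":0,"ry":0,"rz":0,"hand":0.024}]'; python3 go.py 0.5415 0.0085 0.0216
```

```text
clock: 25.72
position: [0.5409, 0.0088, 0.0217]
ee_rot: [0.0, 0.711, 0.703, 0.0]
contact_force: [-2.2, -0.5, 6.7]
width: 0.0308
gripper_force: 47.1
t 25.72 pos [0.5409 0.0088 0.0217] ytool -0.6 tilt xy [ 0.04 -0.  ] q6 -0.1 w 0.0308
shift mm tool(now): [-0.3  0.6  0.1]
```

```bash
python3 -m pendant '[{"dx":0,"dy":0,"dz":0,"rx":0,"ry":0,"rz":0,"hand":0.035},{"dx":0,"dy":0,"dz":0,"rx":0,"ry":0,"rz":0,"hand":0.042},{"dx":0,"dy":0,"dz":0,"rx":0,"ry":0,"rz":0,"hand":0.05},{"dx":0,"dy":0,"dz":0,"rx":0,"ry":0,"rz":0,"hand":0.05},{"dx":0,"dy":0,"dz":0,"rx":0,"ry":0,"rz":0,"hand":0.05},{"dx":0,"dy":0,"dz":-0.02,"rx":0,"ry":0,"rz":0,"hand":0.05},{"dx":0,"dy":0,"dz":-0.03,"rx":0,"ry":0,"rz":0,"hand":0.05},{"dx":0,"dy":0,"dz":-0.035,"rx":0,"ry":0,"rz":0,"hand":0.05},{"dx":0,"dy":0,"dz":-0.035,"rx":0,"ry":0,"rz":0,"hand":0.05},{"dx":0,"dy":0,"dz":-0.035,"rx":0,"ry":0,"rz":0,"hand":0.05}]'
python3 -m pendant '[{"dx":0.02,"dy":-0.015,"dz":0,"rx":0,"ry":0,"rz":0,"hand":0.05},{"dx":0.03,"dy":-0.02,"dz":0,"rx":0,"ry":0,"rz":0,"hand":0.05},{"dx":0.03,"dy":-0.02,"dz":0,"rx":0,"ry":0,"rz":0,"hand":0.05},{"dx":0.03,"dy":-0.02,"dz":0,"rx":0,"ry":0,"rz":0,"hand":0.05},{"dx":0.03,"dy":-0.02,"dz":0,"rx":0,"ry":0,"rz":0,"hand":0.05},{"dx":0.03,"dy":-0.02,"dz":0,"rx":0,"ry":0,"rz":0,"hand":0.05},{"dx":0.03,"dy":-0.02,"dz":0,"rx":0,"ry":0,"rz":0,"hand":0.05},{"dx":0.03,"dy":-0.02,"dz":0,"rx":0,"ry":0,"rz":0,"hand":0.05},{"dx":0.03,"dy":-0.02,"dz":0,"rx":0,"ry":0,"rz":0,"hand":0.05},{"dx":0.03,"dy":-0.02,"dz":0,"rx":0,"ry":0,"rz":0,"hand":0.05},{"dx":0.02,"dy":-0.01,"dz":0,"rx":0,"ry":0,"rz":0,"hand":0.05},{"dx":0,"dy":0,"dz":0,"rx":0,"ry":0,"rz":0,"hand":0.05}]'
python3 - <<'E'
from h import *; from rig import manip
d=manip.get_image("top"); e=manip.get_image("scene"); V=d["frame"].copy()
T=[("long",.5415,.0085,-.5),("short",.554,-.189,9.8),("square",.665,-.1975,-3.2),("round",.6625,.0085,0)]
for n,x,y,a in T:
    P=project(d,outline("stone_"+n,x,y,np.radians(a),.008)); k=len(P)//2; cv2.polylines(V,[(P[k:]*16).astype(np.int32)],True,(0,255,0),1,cv2.LINE_AA,4)
a=cv2.resize(V[170:310,220:480],(800,431),interpolation=cv2.INTER_CUBIC); cv2.imwrite("pics/end.png",a[:,:,::-1])
b=cv2.resize(e["frame"][190:360,270:500],(800,591),interpolation=cv2.INTER_CUBIC); cv2.imwrite("pics/end2.png",b[:,:,::-1])
E
```

```text
clock: 26.55
position: [0.5404, 0.0089, 0.1769]
ee_rot: [-0.0, 0.711, 0.703, -0.0]
contact_force: [1.5, 0.1, -0.4]
width: 0.0503
gripper_force: 0.0
clock: 27.55
position: [0.3369, 0.3242, 0.1756]
ee_rot: [-0.001, 0.709, 0.705, 0.001]
contact_force: [0.9, 0.4, 0.5]
width: 0.0502
gripper_force: 0.0
```

View pics/end.png

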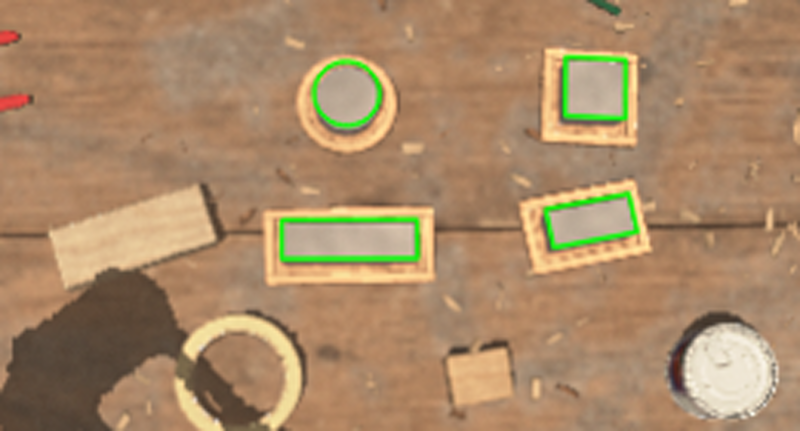

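View pics/end2.png

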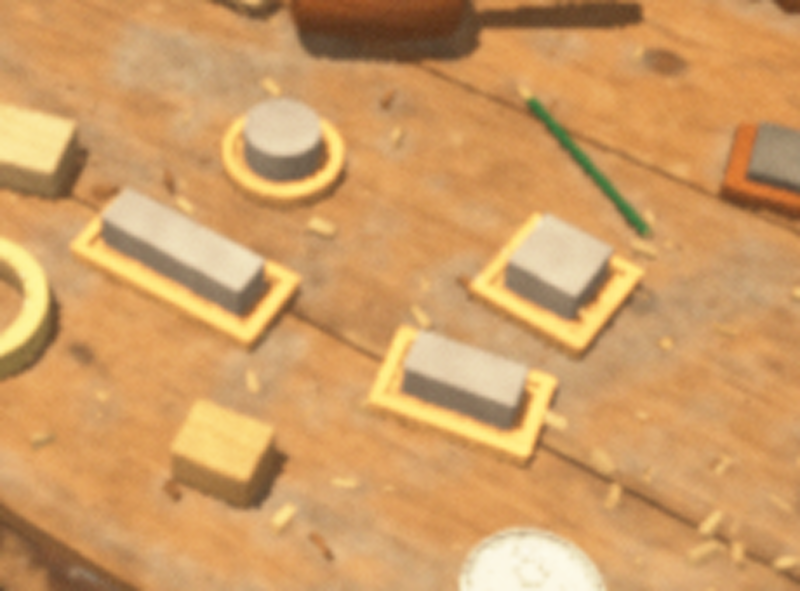

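Both final views show all four stones flat inside their own rims, on the predicted outlines (round (347,95), square (595,88), long (350,240), short (592,221) in the crop). The offcuts are untouched and the arm is clear, so I hand in.

```bash
python3 -c "
from rig import manip
print(manip.sign_off())"
```

```text
the job is handed in; nothing more can be done
None
```

All four stones are in their matching bases, lying flat inside the rims in the final pictures, the offcuts were not moved, and the job was handed in at about 28 s of the 106 s; the hand-in gave no verdict.

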